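Line up the powder pots in the feeder channel

TASK

Slide the gate at the foot of the feeder's channel fully shut, then lift the tray by its bar handle so that the three white pots slide along the guide rail into the channel and stand in single file, close up against the gate. Then lower the tray gently until it lies flat again and let go. Do not touch the pots with the robot, and leave everything else on the table as it is.

Things in the scene. Friction and masses are not known exactly. Their poses are not given: they have to be found in the camera images.
- feeder: Fixed metal feeder on a 450 x 165 mm base plate. Origin on the table, under the tray's hinge line, on the channel's centre line. +x: feed direction, from tray to gate (roughly to the robot's left); +y: the deflector's side (roughly towards the robot). The tray spans x -225 to 0, y -34 to 66 mm. Hinge cheeks beside the tray at x = 0 are 78 mm high.
- channel_head (a point): Upper end of the channel's floor, on its centre line, 68 mm above the table. The steel channel is 70 mm wide inside, its walls 22 mm high; it runs down along the feeder's +x at 14 degrees to the gate, whose inner face is 196 mm down the slope.
- tray (a joint): Tilt of the tray in rad: 0 = flat on its rest posts, grows as the handle end is lifted, end stop at 0.75. Weighs about 350 g and falls back by its own weight when let go; the hinge is lightly damped.
- tray_hinge (a point): Point on the tray's hinge line (which runs along the feeder's y, 70 mm above the table), straight ahead of the middle of the handle. Fixed.
- tray_floor (a point): Middle of the tray's floor (225 x 100 mm, 70 mm above the table when flat, slippery polished steel, walls 24 mm). A guide rail runs along its y = -34 mm side, in line with the channel; a slanting deflector on the other side leads to the 69 mm wide outlet. Pots begin to slide at a tilt of about 0.1 to 0.2 rad; 0.5 rad empties the tray in a second or two.
- tray_handle (a point): Middle of the tray's handle: a round steel bar, 12 mm thick and 110 mm long, along the feeder's y, 260 mm behind the hinge line and 30 mm above the tray floor (100 mm above the table while flat). It moves with the tray. 27 mm of free space between bar and tray wall; open space behind and below.
- gate (a joint): Sliding gate across the foot of the channel, in m: 0 = closed (fully across), grows as it slides open along the feeder's +y, end stop at 0.070. Starts open. Slides with about 1.5 N friction and stays where it is left.
- gate_grip (a point): On the gate's upright grey grip tab, 20 mm below its top and on its centre line (about 80 mm above the table). The tab is 10 mm thick along the feeder's x, 36 mm wide along its y, and stands free above the channel walls for the upper 45 mm. It moves with the gate.
- pot_a_center (a point): Centre of one of three alike closed white screw-top pots, 60 mm across and 24 mm high, about 40 g, standing on the tray; its z is the pot's axis.
- pot_b_center (a point): Centre of one of three alike closed white screw-top pots, 60 mm across and 24 mm high, about 40 g, standing on the tray; its z is the pot's axis.
- pot_c_center (a point): Centre of one of three alike closed white screw-top pots, 60 mm across and 24 mm high, about 40 g, standing on the tray; its z is the pot's axis.
- loupe: Bystander: black stand loupe, 43 mm across, 32 tall; origin under its middle.
- squirrel_brush: Bystander: dusting brush with a brown wooden handle, 166 mm long, lying flat; origin under its middle.
- lift_tape: Bystander: roll of tape, 83 mm across, 26 high, lying flat; origin under its middle.
- powder_silver: Bystander: screw-lid jar with a red lid, 53 mm across, 50 tall; origin under its middle.
Mind the look-alikes: they are no part of the job. What is shaped like the part that bears pot_a_center but blue is not meant.

How it is judged (in metres and radians):
On the way, in this order (a step that is already met when the one before it is completed fails the run):
1. the gate is fully shut (within 5 mm) while the pots are still on the tray (value of joint gate below 0.005 m and x of each of pot_a_center, pot_b_center, pot_c_center in the frame of feeder below -0.01 m), for 0.2 s.
2. all three pots are in the channel in single file, with the gate shut (x of pot_a_center in the frame of feeder between 0.04 and 0.19 m and y of pot_a_center in the frame of feeder between -0.01 and 0.01 m and height (world z) of each of pot_a_center, pot_b_center, pot_c_center below 0.085 m and angle between each of pot_a_center, pot_b_center, pot_c_center's own z axis and vertical below 0.4 rad and x of pot_b_center in the frame of feeder between 0.04 and 0.19 m and y of pot_b_center in the frame of feeder between -0.01 and 0.01 m and x of pot_c_center in the frame of feeder between 0.04 and 0.19 m and y of pot_c_center in the frame of feeder between -0.01 and 0.01 m and distance between pot_a_center and pot_b_center above 0.054 m and distance between each of pot_b_center, pot_a_center and pot_c_center above 0.054 m and value of joint gate below 0.005 m), for 0.2 s.
At the end, for the whole second after the job is handed in: All three pots rest upright in the channel in single file, close up against the gate (the last at least 40 mm past the hinge line, each within 10 mm of the channel's centre line); the gate is within 5 mm of shut; the tray lies flat (within 0.03 rad); pots at rest (all of step 2 and value of joint tray below 0.03 rad and linear speed of each of pot_a, pot_b, pot_c below 0.02 m/s); the robot touches nothing.
It fails at once if the robot touches a pot (contact force between any of the fingers, the arm and pot_a above 0.5 N or contact force between any of the fingers, the arm and pot_b above 0.5 N or contact force between any of the fingers, the arm and pot_c above 0.5 N).
It fails at once if the tray is let fall or slammed down (faster than 2 rad/s) (velocity of joint tray below -2 rad/s).
It fails at once if a bystander is moved by more than 30 mm (distance of any of loupe, squirrel_brush, lift_tape, powder_silver from where it was at the start of the episode above 0.03 m).
It also fails if it takes over 53 s, if anything falls off the work surface, if the arm or the gripper's body presses on something with over 40 N, if the wrist force passes 120 N, or if a joint passes its speed limit or range.

ROBOT

A 7-joint arm with a two-finger parallel gripper is mounted at the origin on a cart in front of the work surface, level with it; the furniture and walls round the work are solid. World frame = base frame: x ahead of the robot, y to its left, z up, the work surface at z = 0. Lengths are in mm, angles in rad, forces in N, time in s.
With the tool pointing down it reaches from about 350 to 900 mm from the base axis. Payload 19.9 kg.
Tool frame: the origin (TCP) lies at the very end of the fingers, on their centre line; the grasp point (between the pads) lies 19 mm behind it; y points along the fingers, x is the direction in which the jaws open and shut, and the axes are right-handed (so a half turn about y gives the same grasp; the last joint's range is limited). The gripper opens to 85 mm and grips with 20 to 120 N. Pads are 22 mm wide; open, the fingers measure 114 mm over their backs; the gripper's body (76 mm by 85 mm) begins 54 mm behind the grasp point. The pads swing forward as they close: fully open they stand 13 mm farther back than shut.
Start: joints at [-1.208, 0.417, -0.01, 1.614, 0.005, 1.111, -0.053], TCP at [245.56, 574.716, 196.06] pointing down, gripper open.
Joint ranges: [-2.81, 2.81], [-0.39, 2.02], [-1.27, 1.25], [0.06, 2.57], [-1.19, 4.33], [0.19, 2], [-2.82, 2.82]. Speed limits (rad/s): [1.89, 1.89, 2.39, 2.39, 3.01, 3.01, 3.01].

INTERFACE

Orientations are given as a rotation vector (axis times angle).
In Python, from station import bot, imaging gives the robot as it stands.
- The arm moves only by the tool step_arm, never from a script. Its argument "deltas" is a list that holds one entry, the list of rows, each a list of 7 numbers: the closure in counts, from 0 (fully open) to 255 (shut), then the shift along the tool's x, y, z in cm, then the turn, a rotation vector about the tool's x, y, z in degrees. A call has 1 to 5 rows; each row shifts and turns the commanded pose from where the row before left it, along the tool's axes as they then stand; what a row does not reach is not made up. A row lasts 1/10 s, in which the tool goes at most 50 mm and 8.59 degrees, less where a joint would pass 70% of its speed; a pose out of reach is approached as far as the arm can. A call is refused whole if a number of a shift passes 5 or a number of a turn 8.59, either way. A call with a gripper value outside its range is refused whole. The fingers move at their own pace and stop on an object; "squeeze" is the grip in N (left out, the last holds). Time passes only in rows, so rows that do not move let the fingers close. It gives the time, the measured TCP pose, the force and the opening at its end, in the units of the state.
- bot.sense(): the state, without advancing time (a new reading comes with each control period).
- imaging.read_camera(name): name is "scene" or "top" or "wrist"; returns the picture (420x560x3 uint8, red, green, blue); there is no depth.
- imaging.camera_params(name): a dict with "fx", "fy", "cx", "cy" (pixels), "k1" (the pictures are not rectified: a ray, as slopes to the right and down, at radius r is drawn at 1 + k1 r^2 times it, then the intrinsics apply), "extrinsics" (4x4, takes a point from camera to world coordinates). Camera axes: x right, y up, looking along -z (the intrinsics and any distortion apply to the point x, -y, -z); pixel columns grow to the right and rows downward; lengths in mm; the calibration is good to about 2 mm. A picture is of the moment at which its call begins: read the wrist's pose just before it. camera_params takes no time and is no camera call; for the wrist camera it gives the pose at the moment of the call.
- bot.hand_in(): hands the job in, once; it reports no verdict.
The state is a dict: "time": time; "joint_positions": joint angles; "qd": joint speeds; "joint_efforts": joint torques, N m; "eef_pos": TCP position; "ee_rot": TCP orientation; "contact_force": force on the tool from outside, world axes, zero at the start; "wrist_torque": the same for the moment, N m; "gripper_width": opening from 0.0 (shut) to 1.0 (fully open).
Only numpy, scipy, OpenCV 4.12 (cv2) and the standard library are available. Lean on these libraries where they do the work, as an engineer would, in place of code of your own. Each camera call takes 0.05 s, during which the arm holds its last target.

## Working session

There is one attempt and no reset: what is moved stays moved. The work goes in short steps, Python scripts to look and compute and a tool call to move; the robot and the scene stay as the last step left them, time stands still between calls to the robot, and variables do not carry over. Pictures are saved under pics/ and viewed, and the job is handed in when it is done.

Besides the shell and the picture viewer there is one more tool, called as name(argument=value, ...), one argument or row to a line, values as JSON. step_arm: Moves the arm, as the interface text tells. Its arguments: {"type":"object","properties":{"deltas":{"type":"array"},"squeeze":{"type":"number"}},"required":["deltas"]}

```bash
mkdir -p pics
python3 - <<'E'
from station import bot, imaging
import cv2,json
print(bot.sense())
for n in ["scene","top"]:
    p=imaging.camera_params(n); print(n,p)
    im=imaging.read_camera(n); cv2.imwrite(f"pics/{n}0.png",cv2.cvtColor(im,cv2.COLOR_RGB2BGR))
E
```

```text
{'time': 0.0, 'joint_positions': array([-1.20848329,  0.41797176, -0.01030114,  1.61418885,  0.00469238,
        1.11067037, -0.05300826]), 'qd': array([ 0.00039259,  0.00094674,  0.00157887, -0.00078897,  0.00051161,
        0.0009262 ,  0.00040379]), 'joint_efforts': array([-5.74619189e-04, -8.64474821e+01,  6.78638499e-01, -4.34888470e+01,
        1.90680561e-02,  7.52274937e-03, -8.81221069e-07]), 'eef_pos': array([245.43815782, 574.36752048, 195.45550818]), 'ee_rot': array([-1.37435725, -0.9061101 ,  0.90769742]), 'contact_force': array([-0.3889336 , -0.44527395,  0.42095758]), 'wrist_torque': array([ 0.00884256, -0.01233989,  0.06341848]), 'gripper_width': 1.0004945384768171}
scene {'fx': 476.63256881293586, 'fy': 476.63256881293586, 'cx': 277.00866373526793, 'cy': 204.64885926930742, 'k1': -0.0926806090625387, 'extrinsics': array([[ 9.05109494e-01,  2.39045539e-01, -3.51616316e-01,
         7.29126501e+01],
       [-4.25090408e-01,  5.25607346e-01, -7.36909128e-01,
        -9.44489756e+02],
       [ 8.65727882e-03,  8.16452171e-01,  5.77348165e-01,
         8.01694777e+02],
       [ 0.00000000e+00,  0.00000000e+00,  0.00000000e+00,
         1.00000000e+00]])}
top {'fx': 505.7655816443249, 'fy': 505.7655816443249, 'cx': 284.76513843473583, 'cy': 202.71670962187318, 'k1': 0.06380785288367195, 'extrinsics': array([[-4.33706023e-02,  9.77628576e-01, -2.05818750e-01,
         2.30308477e+02],
       [-9.99055840e-01, -4.19176419e-02,  1.14166899e-02,
        -3.91300989e+01],
       [ 2.53384561e-03,  2.06119572e-01,  9.78523531e-01,
         1.52001934e+03],
       [ 0.00000000e+00,  0.00000000e+00,  0.00000000e+00,
         1.00000000e+00]])}
```

View pics/scene0.png

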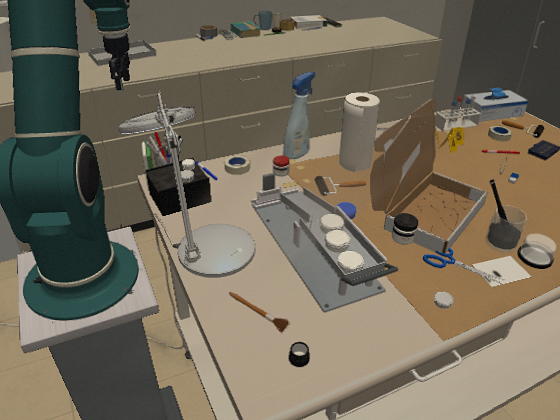

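View pics/top0.png

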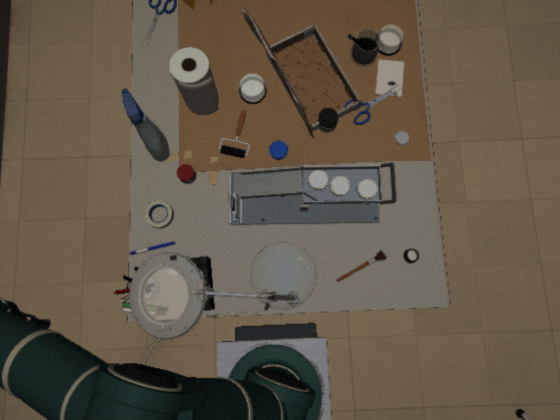

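```bash
cat > h.py <<'E'
import numpy as np,cv2
from station import bot, imaging
def ray(n,uv,P=None):
    p=P or imaging.camera_params(n)
    d=np.array([(uv[0]-p['cx'])/p['fx'],(uv[1]-p['cy'])/p['fy']]);q=d.copy()
    for _ in range(30): q=d/(1+p['k1']*(q@q))
    E=np.array(p['extrinsics']); v=E[:3,:3]@np.array([q[0],-q[1],-1.])
    return E[:3,3],v/np.linalg.norm(v)
def onz(n,uv,z,P=None):
    o,v=ray(n,uv,P); return o+v*(z-o[2])/v[2]
def proj(n,X,P=None):
    p=P or imaging.camera_params(n);E=np.array(p['extrinsics']); c=E[:3,:3].T@(np.asarray(X,float)-E[:3,3])
    q=np.array([c[0]/-c[2],-c[1]/-c[2]]); q=q*(1+p['k1']*(q@q)); return np.array([p['cx']+p['fx']*q[0],p['cy']+p['fy']*q[1]])
def tri(a,b):
    A=np.zeros((3,3));B=np.zeros(3)
    rs=[a,b]
    for o,v in rs:
        M=np.eye(3)-np.outer(v,v);A+=M;B+=M@o
    X=np.linalg.solve(A,B); return X,[np.linalg.norm((np.eye(3)-np.outer(v,v))@(X-o)) for o,v in rs]
def snap(n,f):
    im=imaging.read_camera(n); cv2.imwrite(f,cv2.cvtColor(im,cv2.COLOR_RGB2BGR)); return im
def crop(f,x0,y0,x1,y1,g,s):
    im=cv2.imread(f)[y0:y1,x0:x1]; im=cv2.convertScaleAbs(im,alpha=s); cv2.imwrite(g,cv2.resize(im,None,fx=(k:=min(800/(x1-x0),600/(y1-y0))),fy=k,interpolation=cv2.INTER_CUBIC))
E
python3 -c "
from h import *
crop('pics/top0.png',215,150,415,240,'pics/tc.png',1.5)
crop('pics/scene0.png',230,150,410,320,'pics/sc.png',1.3)
"
```

```text
(no output)
```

View pics/tc.png

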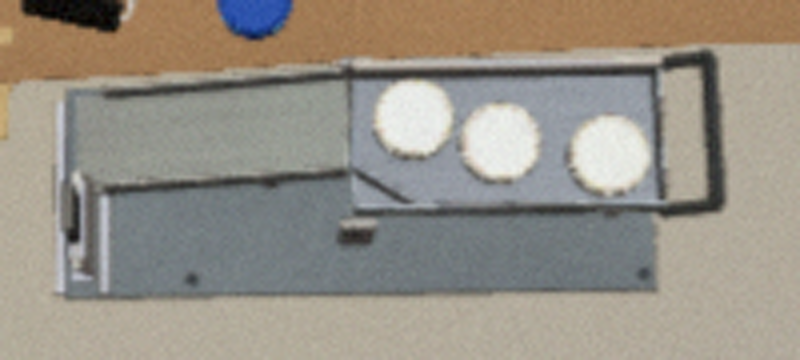

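View pics/sc.png

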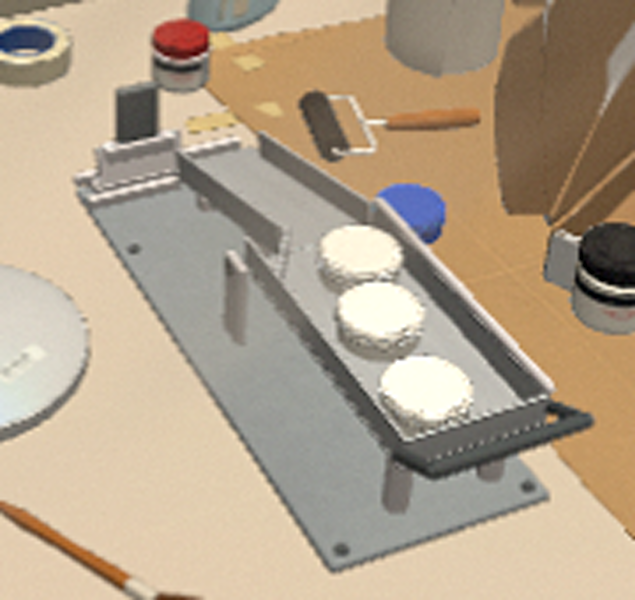

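```bash
python3 -c "
from h import *
np.set_printoptions(precision=1,suppress=True)
h1=onz('top',(392,164.3),100);h2=onz('top',(393,202),100);print('handle ends',h1,h2,np.linalg.norm(h1-h2))
for c in [(230.5,223.2),(379,222.5),(231.5,173)]: print('plate',onz('top',c,4))
# tab
t=lambda x,y:(215+x/4,150+y/4)
s=lambda x,y:(230+x/3.529,150+y/3.529)
print('tab top', onz('top',t(72,205),100), onz('scene',s(136,88),100))
print('tri tab',tri(ray('top',t(72,205)),ray('scene',s(136,88))))
print('handle scene ends', onz('scene',s(425,462),100),onz('scene',s(585,422),100))
print('hinge walls', onz('top',t(348,68),94), onz('top',t(350,205),94))
for c in [(413,118),(500,142),(608,154)]: print('pot',onz('top',t(*c),94))
print('brush etc')
for c,z in [((411,255),32),((384,254),5),((340,278),5),((159,214),26),((186,172),50),((168,293),300),((284,272),20)]: print(c,onz('top',c,z))
"
```

```text
handle ends [ 629.7 -372.2  100. ] [ 517.8 -365.4  100. ] 112.08993426287877
plate [492.8 110.4   4. ]
plate [ 475.7 -339.7    4. ]
plate [650.2 104.    4. ]
tab top [539.6  92.5 100. ] [539.9  91.2 100. ]
tri tab (array([540.1,  92.5,  99.2]), [np.float64(0.29616436082963066), np.float64(0.2961643608296068)])
handle scene ends [ 522.6 -362.5  100. ] [ 630.4 -374.7  100. ]
hinge walls [ 634.7 -110.7   94. ] [ 532.4 -107.    94. ]
pot [ 595.  -156.1   94. ]
pot [ 574.4 -218.    94. ]
pot [ 562.1 -295.4   94. ]
brush etc
(411, 255) [ 371.  -419.4   32. ]
(384, 254) [ 379.7 -346.4    5. ]
(340, 278) [ 314.2 -210.4    5. ]
(159, 214) [526.2 320.8  26. ]
(186, 172) [646.3 235.6  50. ]
(168, 293) [281.  231.7 300. ]
(284, 272) [337.8 -45.3  20. ]
```

```bash
python3 -c "
from h import *
np.set_printoptions(precision=1,suppress=True)
print(tri(ray('top',(168,293)),ray('scene',(158,120))))
crop('pics/top0.png',110,220,330,380,'pics/tl.png',2.2)
crop('pics/scene0.png',60,0,300,180,'pics/sl.png',1.5)
"
```

```text
(array([283.1, 241.9, 253.9]), [np.float64(0.23308537075762625), np.float64(0.23308537075764668)])
```

View pics/tl.png

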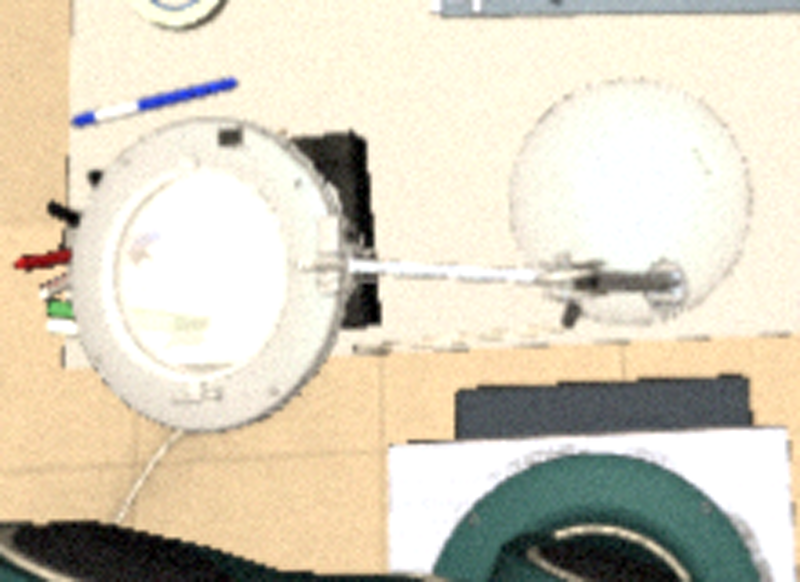

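View pics/sl.png

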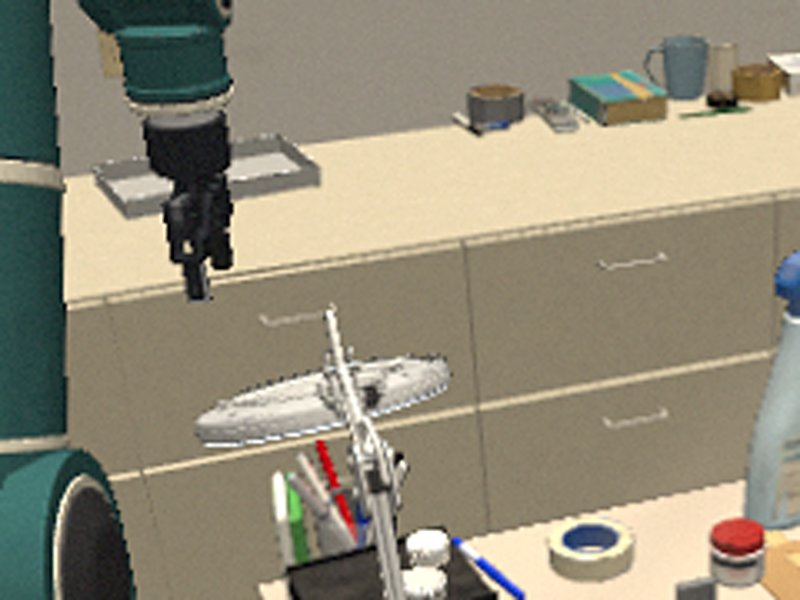

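```bash
python3 -c "
from h import *
from scipy.spatial.transform import Rotation as R
np.set_printoptions(precision=3,suppress=True)
s=bot.sense(); M=R.from_rotvec(s['ee_rot']).as_matrix(); print(M)
print(tri(ray('top',(203.5,293)),ray('scene',(159,93))))
print(tri(ray('top',(287,297)),ray('scene',(188,250))))
"
```

```text
[[ 0.393 -0.    -0.92 ]
 [ 0.92  -0.001  0.393]
 [-0.001 -1.    -0.   ]]
(array([275.131, 137.332, 370.124]), [np.float64(0.8105708485325062), np.float64(0.8105708485324763)])
(array([261.835, -50.253,  34.703]), [np.float64(3.267429770594182), np.float64(3.267429770594155)])
```

```bash
python3 -c "
from h import *
for z in (196,300,350,400,450): print(z,proj('scene',(245,574,z)))
"
```

```text
196 [124.95349348  98.74524116]
300 [119.66615019  67.82266657]
350 [117.04000158  52.18823326]
400 [114.36159777  36.03746178]
450 [111.63367571  19.35907134]
```

step_arm(
  deltas=[
    [[255,-1.4,-2.1,-4.0,0,0,0],[255,-1.4,-2.1,-4.0,0,0,0],[255,-1.4,-2.1,-4.0,0,0,0],[255,-1.4,-2.1,-4.0,0,0,0],[255,-1.4,-2.1,-4.0,0,0,0]],
  ],
)

```text
time: 0.6
eef_pos: [402.9, 430.3, 301.8]
ee_rot: [-1.374, -0.907, 0.907]
contact_force: [-0.3, 0.6, 0.1]
gripper_width: 0.139
```

step_arm(
  deltas=[
    [[255,-3.4,0,-2.6,0,0,0],[255,-3.4,0,-2.6,0,0,0],[255,-3.4,0,-2.6,0,0,0],[255,-3.4,0,-2.6,0,0,0]],
  ],
)

```text
time: 1.0
eef_pos: [444.2, 264.0, 300.9]
ee_rot: [-1.374, -0.906, 0.907]
contact_force: [1.3, 0.1, 0.0]
gripper_width: -0.002
```

step_arm(
  deltas=[
    [[255,-3.4,0,-2.6,0,0,0],[255,-3.4,0,-2.6,0,0,0],[255,-3.4,0,-2.6,0,0,0],[255,-3.4,0,-2.6,0,0,0]],
  ],
)

```text
time: 1.4
eef_pos: [486.3, 98.2, 301.1]
ee_rot: [-1.373, -0.907, 0.907]
contact_force: [0.5, 1.0, -0.1]
gripper_width: 0.003
```

step_arm(
  deltas=[
    [[255,0,0,0,0,8.5,0],[255,0,0,0,0,8.5,0],[255,0,0,0,0,8.5,0],[255,0,0,0,0,8.5,0],[255,0,0,0,0,8.5,0]],
  ],
)

```text
time: 1.9
eef_pos: [486.2, 99.9, 300.9]
ee_rot: [-1.546, -0.328, 0.329]
contact_force: [-0.1, -0.3, 0.1]
gripper_width: 0.003
```

step_arm(
  deltas=[
    [[255,0,0,0,0,8.5,0],[255,0,0,0,0,8.5,0],[255,0,0,0,0,8.5,0],[255,0,0,0,0,8.5,0],[255,0,0,0,0,8.5,0]],
  ],
)

```text
time: 2.4
eef_pos: [486.2, 99.9, 300.9]
ee_rot: [-1.556, 0.253, -0.253]
contact_force: [-0.2, -0.4, 0.2]
gripper_width: 0.004
```

step_arm(
  deltas=[
    [[255,0,0,0,0,8.5,0],[255,0,0,0,0,8.5,0],[255,0,0,0,0,8.5,0],[255,0,0,0,0,8.5,0],[255,0,0,0,0,8.5,0]],
  ],
)

```text
time: 2.9
eef_pos: [486.2, 99.9, 300.9]
ee_rot: [-1.408, 0.829, -0.828]
contact_force: [-0.2, -1.1, -0.2]
gripper_width: 0.001
```

step_arm(
  deltas=[
    [[255,0,0,0,0,8.5,0],[255,0,0,0,0,8.5,0],[255,0,0,0,0,8.5,0],[255,0,0,0,0,6,0],[255,0,0,0,0,0,0]],
  ],
)

```text
time: 3.4
eef_pos: [486.2, 99.9, 300.9]
ee_rot: [-1.191, 1.238, -1.238]
contact_force: [0.7, 0.4, 0.3]
gripper_width: -0.003
```

```bash
python3 -c "
from h import *
from scipy.spatial.transform import Rotation as R
np.set_printoptions(precision=3,suppress=True)
s=bot.sense(); print(R.from_rotvec(s['ee_rot']).as_matrix(),s['eef_pos'],s['joint_positions'])
P=imaging.camera_params('wrist');print(P)
snap('wrist','pics/w1.png');snap('top','pics/t1.png');snap('scene','pics/s1.png')
crop('pics/t1.png',180,130,400,295,'pics/t1c.png',1.6)
"
```

```text
[[-0.039 -0.     0.999]
 [-0.999 -0.    -0.039]
 [ 0.    -1.    -0.   ]] [486.207  99.927 300.898] [-0.703  0.097  0.475  1.8   -0.046  1.257 -1.826]
{'fx': 353.3706322982927, 'fy': 353.3706322982927, 'cx': 282.05146943756785, 'cy': 210.64193735665455, 'k1': -0.08996792386122421, 'extrinsics': array([[ -0.039,   0.948,   0.316, 567.629],
       [ -0.999,  -0.037,  -0.012,  97.771],
       [ -0.   ,  -0.316,   0.949, 477.289],
       [  0.   ,   0.   ,   0.   ,   1.   ]])}
```

View pics/w1.png

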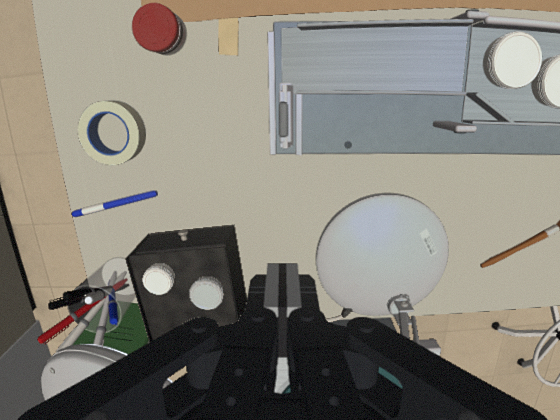

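View pics/s1.png

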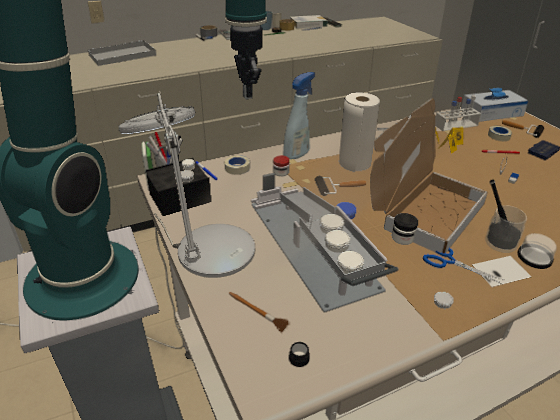

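```bash
python3 -c "
from h import *
np.set_printoptions(precision=1,suppress=True)
for c,z in [((284,100),100),((284,136),100),((284,118),100),((515,60),94),((466,17),94)]: print(c,onz('wrist',c,z))
crop('pics/w1.png',260,0,360,70+80,'pics/w1c.png',1.5)
"
```

```text
(284, 100) [561.8  96.4 100. ]
(284, 136) [525.   97.6 100. ]
(284, 118) [543.6  97.  100. ]
(515, 60) [ 599.9 -149.9   94. ]
(466, 17) [641.1 -91.4  94. ]
```

View pics/w1c.png

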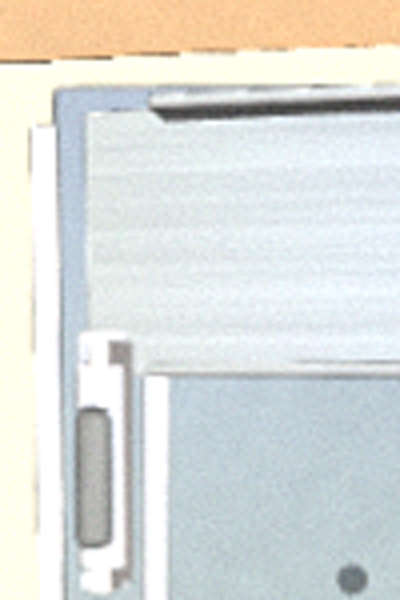

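step_arm(
  deltas=[
    [[255,0.1,4.6,0,0,0,0],[255,0.1,4.6,0,0,0,0],[255,0.1,4.6,0,0,0,0],[255,0,4.6,0,0,0,0],[255,0,4.6,0,0,0,0]],
  ],
)

```text
time: 4.05
eef_pos: [486.2, 96.8, 69.5]
ee_rot: [-1.192, 1.234, -1.235]
contact_force: [1.6, 1.1, 0.2]
gripper_width: 0.001
```

step_arm(
  deltas=[
    [[255,0,0,1,0,0,0],[255,0,0,1,0,0,0],[255,0,0,0,0,0,0]],
  ],
)

```text
time: 4.35
eef_pos: [509.3, 96.3, 73.5]
ee_rot: [-1.188, 1.234, -1.238]
contact_force: [-0.1, -0.3, -0.1]
gripper_width: -0.005
```

```bash
python3 -c "
from h import *
snap('scene','pics/s2.png')
crop('pics/s2.png',220,80,360,185,'pics/s2c.png',1.6)
"
```

```text
(no output)
```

View pics/s2c.png

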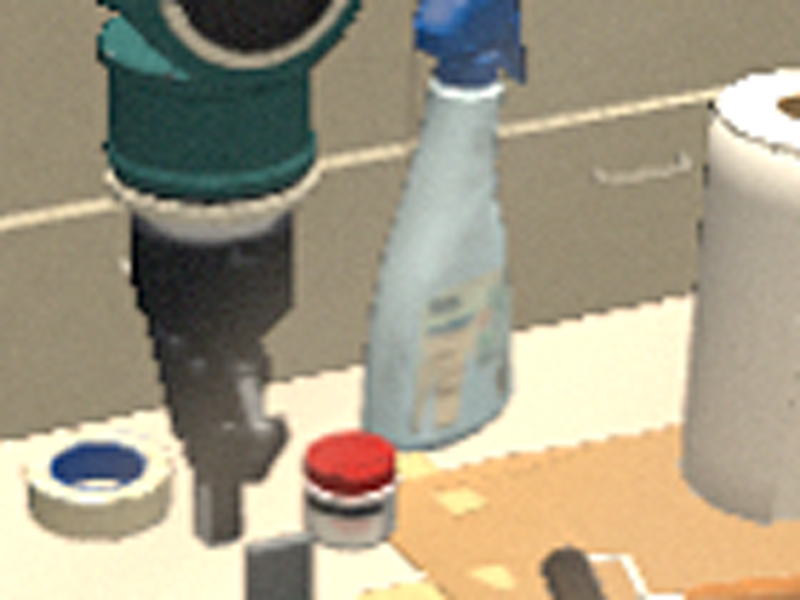

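```bash
python3 -c "
from h import *
s=bot.sense();print(s['eef_pos'],s['contact_force'],s['joint_positions'])
print(proj('scene',s['eef_pos']),proj('scene',(541,95,100)))
"
```

```text
[508.39495748  96.33275775  73.34062512] [-0.01045538  0.11292994 -0.10827596] [-0.59611823  0.41302706  0.42448478  1.99886093 -0.23903909  0.77370222
 -1.63950253]
[257.60647646 184.56865456] [268.34766369 174.20271912]
```

```bash
python3 -c "
from h import *
snap('wrist','pics/w2.png')
s=bot.sense();P=imaging.camera_params('wrist')
for d in (0,19,30,50): print(d,proj('wrist',s['eef_pos']+[0,0,d],P))
"
```

```text
0 [283.89676589 249.93510365]
19 [284.03052473 265.92595671]
30 [284.12075863 276.75224555]
50 [284.31601825 300.29017147]
```

View pics/w2.png

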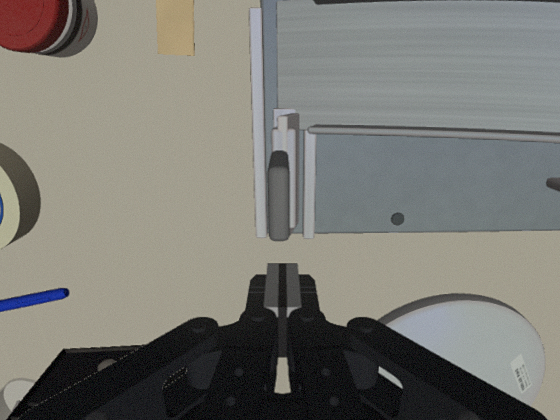

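step_arm(
  deltas=[
    [[255,0,1.5,-0.4,0,0,0],[255,0,1.5,0,0,0,0],[255,0,0,0,0,0,0]],
  ],
)

```text
time: 4.75
eef_pos: [501.8, 96.5, 41.1]
ee_rot: [-1.192, 1.237, -1.236]
contact_force: [0.3, 0.3, 0.5]
gripper_width: -0.002
```

```bash
python3 -c "
from h import *
s=bot.sense();P=imaging.camera_params('wrist');print(s['eef_pos'],s['contact_force'])
print(proj('scene',s['eef_pos']),[proj('wrist',s['eef_pos']+[0,0,d],P) for d in (0,30)])
snap('wrist','pics/w3.png')
snap('scene','pics/s3.png')
crop('pics/s3.png',220,120,340,210,'pics/s3c.png',1.6)
crop('pics/w3.png',200,120,380,255+30,'pics/w3c.png',1.6)
"
```

```text
[501.77229945  96.4735903   41.11824886] [0.29204315 0.25021818 0.50547521]
[255.61502528 194.57743412] [array([283.96740592, 249.92737578]), array([284.26805762, 276.93113732])]
```

View pics/s3c.png

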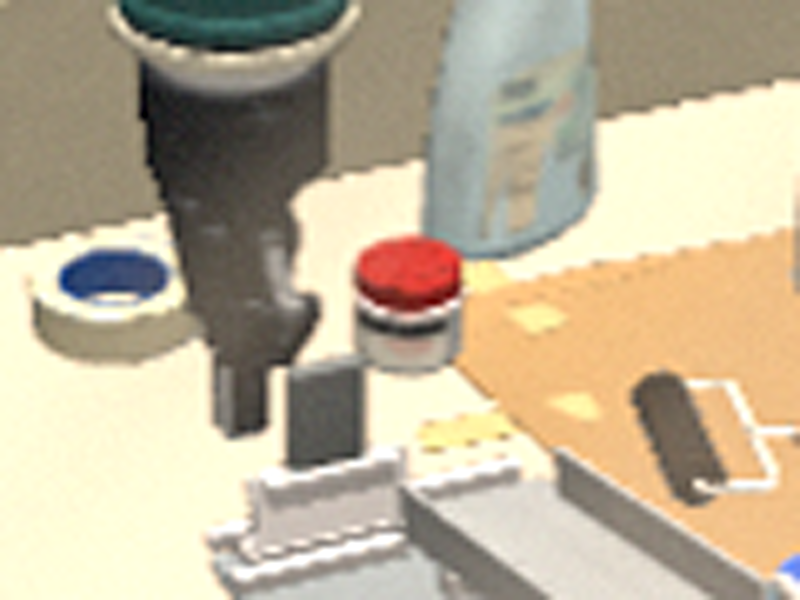

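View pics/w3c.png

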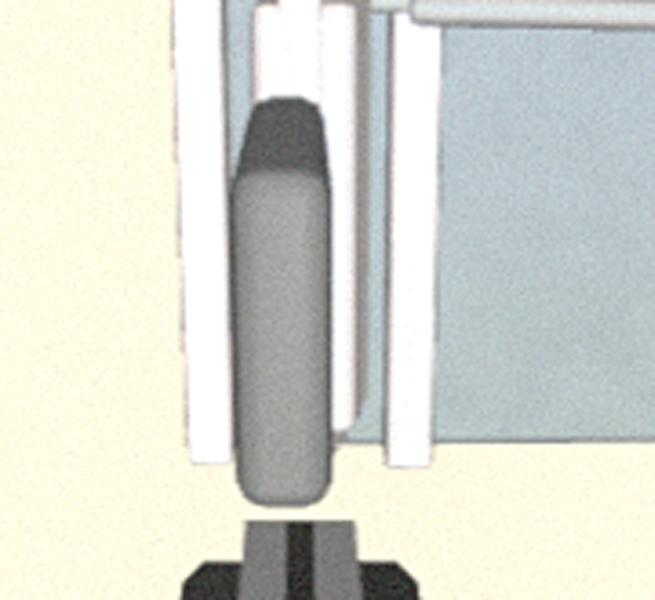

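step_arm(
  deltas=[
    [[255,0,0,1.2,0,0,0],[255,0,0,1.2,0,0,0],[255,0,0,1.2,0,0,0],[255,0,0,1.2,0,0,0],[255,0,0,0,0,0,0]],
  ],
)

```text
time: 5.35
eef_pos: [552.0, 94.2, 41.1]
ee_rot: [-1.191, 1.236, -1.238]
contact_force: [-0.0, -0.4, 0.1]
gripper_width: -0.002
```

step_arm(
  deltas=[
    [[255,0,0,0.8,0,0,0],[255,0,0,0.8,0,0,0],[255,0,0,0.4,0,0,0],[255,0,0,0,0,0,0]],
  ],
)

```text
time: 5.75
eef_pos: [570.8, 93.7, 41.1]
ee_rot: [-1.191, 1.236, -1.237]
contact_force: [-0.7, -1.0, -0.7]
gripper_width: -0.004
```

```bash
python3 -c "
from h import *
s=bot.sense();print(s['eef_pos'],s['contact_force'])
snap('wrist','pics/w4.png')
crop('pics/w4.png',160,0,440,255+30,'pics/w4c.png',1.3)
"
```

```text
[570.7622114   93.697463    41.07304389] [-0.72760473 -1.01044688 -0.68401744]
```

View pics/w4c.png

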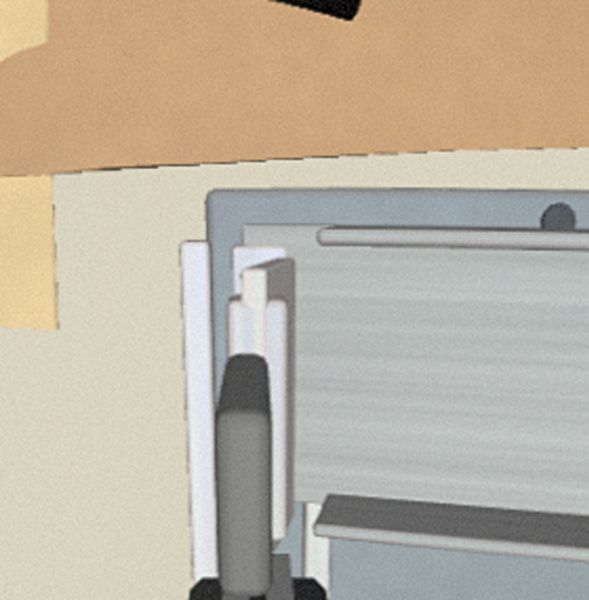

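step_arm(
  deltas=[
    [[255,-0.1,0,0.4,0,0,0],[255,0,0,0.4,0,0,0],[255,0,0,0,0,0,0]],
  ],
)

```text
time: 6.1
eef_pos: [577.6, 94.7, 41.0]
ee_rot: [-1.193, 1.238, -1.235]
contact_force: [-8.2, -0.2, 4.3]
gripper_width: -0.002
```

step_arm(
  deltas=[
    [[255,0,0,0.3,0,0,0],[255,0,0,0.0,0,0,0]],
  ],
)

```text
time: 6.3
eef_pos: [577.8, 94.8, 40.7]
ee_rot: [-1.197, 1.242, -1.232]
contact_force: [-28.5, 0.6, 22.1]
gripper_width: 0.001
```

step_arm(
  deltas=[
    [[255,0,0,0.3,0,0,0],[255,0,0,0.0,0,0,0]],
  ],
)

```text
time: 6.5
eef_pos: [578.0, 94.8, 40.6]
ee_rot: [-1.201, 1.246, -1.229]
contact_force: [-51.5, 0.4, 40.7]
gripper_width: 0.002
```

step_arm(
  deltas=[
    [[255,0,0,-1.0,0,0,0],[255,0,0,-3,0,0,0],[255,0,-3,0,0,0,0],[255,0,-5,0,0,0,0]],
  ],
)

```text
time: 6.9
eef_pos: [542.3, 95.7, 120.1]
ee_rot: [-1.196, 1.239, -1.235]
contact_force: [0.4, 0.9, 0.9]
gripper_width: -0.002
```

```bash
python3 -c "
from h import *
s=bot.sense();print(s['eef_pos'],s['contact_force'])
P=imaging.camera_params('wrist');snap('wrist','pics/w5.png')
import pickle;pickle.dump(P,open('P5.pkl','wb'))
"
```

```text
[542.3484837   95.66259496 120.09360496] [0.40201995 0.93008739 0.94572336]
```

View pics/w5.png

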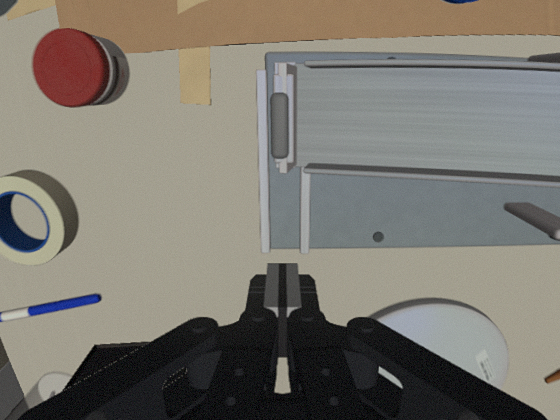

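```bash
python3 -c "
from h import *
import pickle;P=pickle.load(open('P5.pkl','rb'))
np.set_printoptions(precision=1,suppress=True)
for c in [(280,94),(280,157),(280,125.5)]: print(onz('wrist',c,100,P))
crop('pics/w5.png',230,40,340,190,'pics/w5c.png',1.5)
"
```

```text
[623.8  94.8 100. ]
[589.9  96.1 100. ]
[607.2  95.4 100. ]
```

View pics/w5c.png

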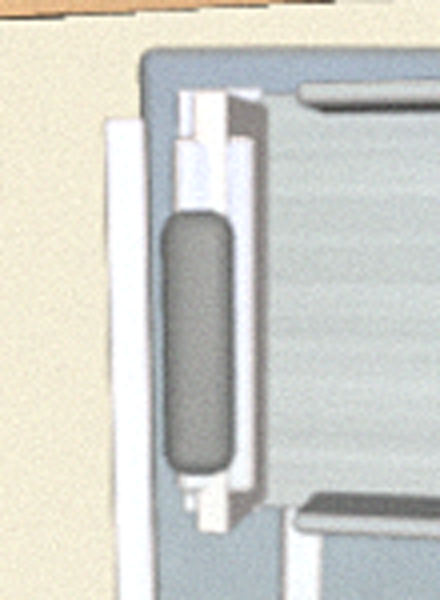

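step_arm(
  deltas=[
    [[255,0,-5,0,0,0,0],[255,0,-5,0,0,0,0],[165,4.6,0,0.5,0,0,0],[165,4.6,0,0.5,0,0,0],[165,4.6,0,0.5,0,0,0]],
  ],
)

```text
time: 7.45
eef_pos: [554.5, -44.0, 221.9]
ee_rot: [-1.19, 1.235, -1.236]
contact_force: [1.1, -0.3, 0.1]
gripper_width: 0.354
```

step_arm(
  deltas=[
    [[165,4.6,0,0.5,0,0,0],[165,4.6,0,0.5,0,0,0],[165,4.6,0,0.5,0,0,0],[165,4.6,0,0.5,0,0,0],[165,4.6,0,0.5,0,0,0]],
  ],
)

```text
time: 7.95
eef_pos: [570.8, -275.3, 221.5]
ee_rot: [-1.191, 1.235, -1.237]
contact_force: [1.4, 0.7, 0.3]
gripper_width: 0.35
```

step_arm(
  deltas=[
    [[165,4.6,0,0.5,0,0,0],[165,4.6,0,0.5,0,0,0],[165,0,0,0,0,0,0]],
  ],
)

```text
time: 8.25
eef_pos: [574.9, -372.7, 220.9]
ee_rot: [-1.191, 1.241, -1.244]
contact_force: [-1.2, -0.4, -0.3]
gripper_width: 0.355
```

```bash
python3 -c "
from h import *
s=bot.sense();print(s['eef_pos'],s['ee_rot'],s['joint_positions'],s['gripper_width'])
P=imaging.camera_params('wrist');snap('wrist','pics/w6.png');snap('scene','pics/s6.png')
import pickle;pickle.dump(P,open('P6.pkl','wb'))
for d in (0,30,45): print(proj('wrist',s['eef_pos']+[0,0,d],P),proj('scene',s['eef_pos']+[0,0,d]))
"
```

```text
[ 574.91033332 -372.67520398  220.91036869] [-1.1912731   1.24087738 -1.24357805] [ 0.13185674  0.56885527  0.60520075  1.43540223 -0.32667252  1.23810359
 -0.84549702] 0.3547305910976976
[283.98832657 249.97274308] [381.84779588 231.90924023]
[284.51049806 277.0099811 ] [383.96790781 219.74012431]
[284.84294266 294.25816001] [385.05305223 213.48062152]
```

View pics/w6.png

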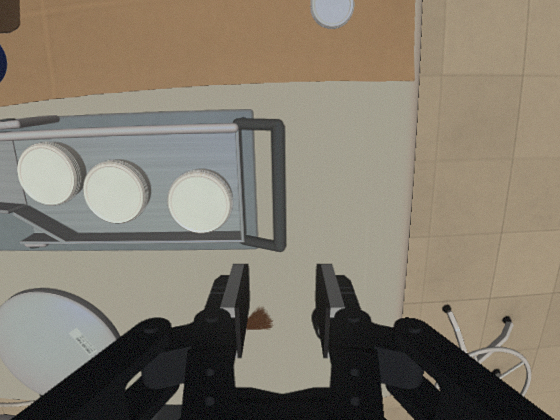

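View pics/s6.png

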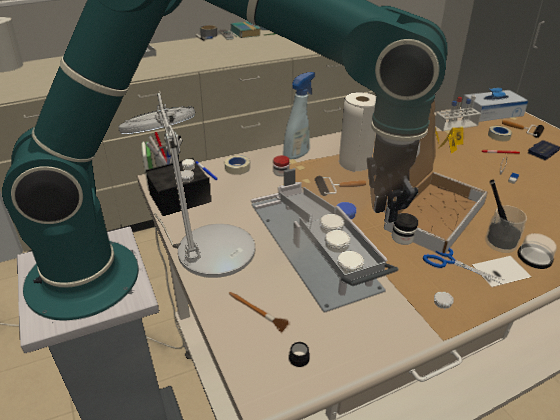

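```bash
python3 -c "
from h import *
import pickle;P=pickle.load(open('P6.pkl','rb'))
np.set_printoptions(precision=1,suppress=True)
for c in [(279,125),(279,187),(279,248),(272,187),(285,187)]: print(c,onz('wrist',c,103,P))
print('wall',onz('wrist',(240,187),94,P)); print('hinge-side?',onz('wrist',(200,200),94,P))
crop('pics/w6.png',150,100,310,270,'pics/w6c.png',1.5)
"
```

```text
(279, 125) [ 632. -372.  103.]
(279, 187) [ 579.8 -369.6  103. ]
(279, 248) [ 522.5 -366.9  103. ]
(272, 187) [ 580.  -363.6  103. ]
(285, 187) [ 579.5 -374.7  103. ]
wall [ 579.  -334.9   94. ]
hinge-side? [ 568.7 -297.8   94. ]
```

View pics/w6c.png

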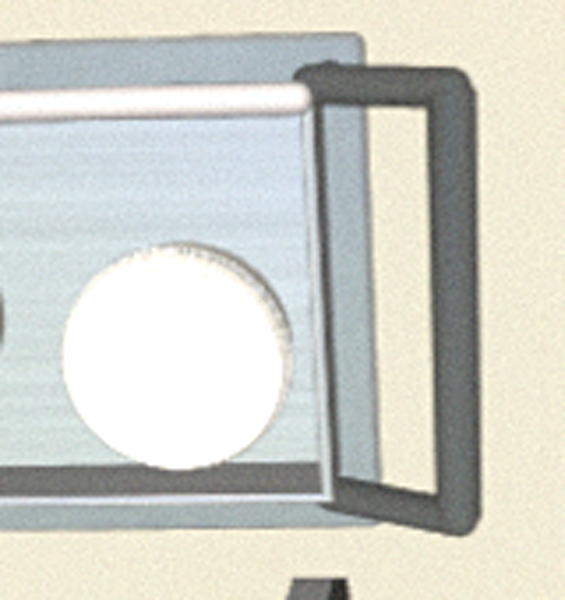

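step_arm(
  deltas=[
    [[165,0,4,0,0,0,0],[165,0,4,0,0,0,0],[165,0,3,0,0,0,0],[165,0,0,0,0,0,0]],
  ],
)

```text
time: 8.75
eef_pos: [576.2, -362.8, 107.5]
ee_rot: [-1.193, 1.24, -1.231]
contact_force: [-0.3, 1.2, 0.6]
gripper_width: 0.357
```

```bash
python3 -c "
from h import *
s=bot.sense();print(s['eef_pos'],s['contact_force'],s['ee_rot'])
snap('wrist','pics/w7.png');snap('scene','pics/s7.png')
crop('pics/s7.png',300,150,440,255,'pics/s7c.png',1.6)
"
```

```text
[ 576.15462475 -362.78223868  107.50288592] [-0.33539473  1.21892253  0.57596608] [-1.19340204  1.24012845 -1.23051875]
```

View pics/w7.png

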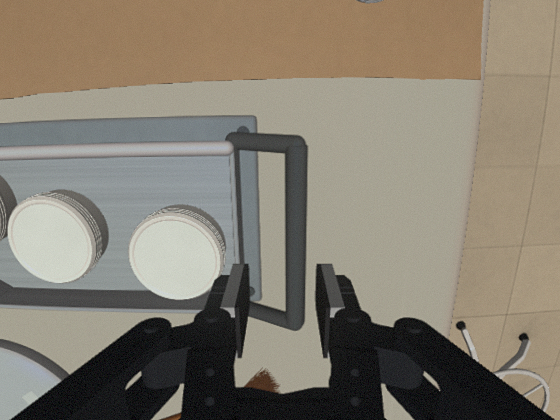

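View pics/s7c.png

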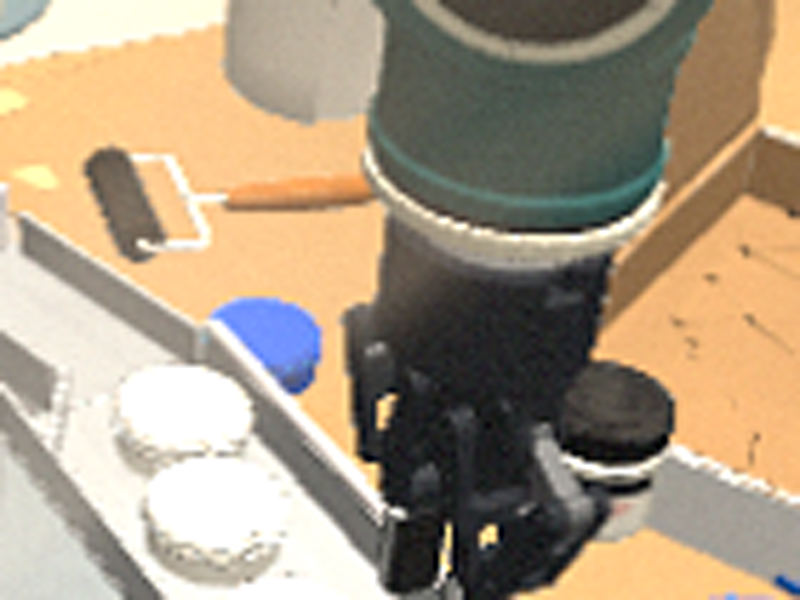

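step_arm(
  deltas=[
    [[165,0.9,0,0.1,0,0,0],[165,0,0,0,0,0,0]],
  ],
)

```text
time: 9.05
eef_pos: [578.3, -376.6, 113.2]
ee_rot: [-1.191, 1.234, -1.24]
contact_force: [0.3, 0.2, -0.5]
gripper_width: 0.353
```

```bash
python3 -c "
from h import *
from scipy.spatial.transform import Rotation as R
np.set_printoptions(precision=4,suppress=True)
s=bot.sense();print(s['eef_pos'],s['contact_force']);print(R.from_rotvec(s['ee_rot']).as_matrix())
P=imaging.camera_params('wrist');snap('wrist','pics/w8.png')
import pickle;pickle.dump(P,open('P8.pkl','wb'))
for c in [(290,187),(296,230),(290,290)]: print(c,onz('wrist',c,103,P))
for d in (0,30): print(proj('wrist',[577,-369.6,103],P),proj('wrist',s['eef_pos']+[0,0,d],P))
"
```

```text
[ 578.3049 -376.6169  113.2468] [ 0.2803  0.2084 -0.4864]
[[-0.038   0.0024  0.9993]
 [-0.9993 -0.002  -0.038 ]
 [ 0.0019 -1.      0.0024]]
(290, 187) [ 610.9601 -381.1753  103.    ]
(296, 230) [ 585.7049 -383.7997  103.    ]
(290, 290) [ 546.9032 -379.2144  103.    ]
[271.7251 244.9631] [283.9402 249.9138]
[271.7251 244.9631] [284.3652 276.752 ]
```

View pics/w8.png

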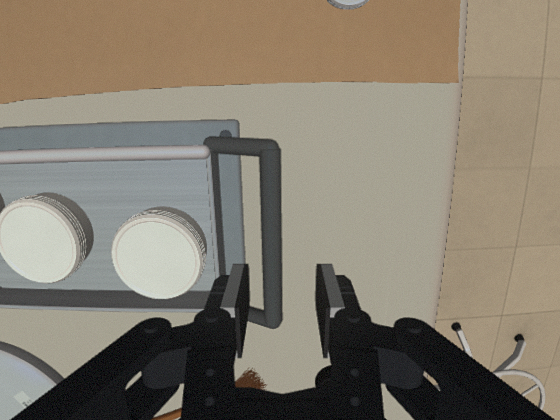

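step_arm(
  deltas=[
    [[165,0,0,0,0,0,0],[165,0,0,0,0,0,0],[165,0,0,0,0,0,0]],
  ],
)

```text
time: 9.4
eef_pos: [577.8, -374.7, 111.3]
ee_rot: [-1.191, 1.236, -1.237]
contact_force: [-0.4, 0.4, -0.4]
gripper_width: 0.355
```

```bash
python3 -c "
from h import *
import pickle;P=pickle.load(open('P8.pkl','rb'))
e=np.array([578.3,-376.6,113.2])
E=P['extrinsics'];
for d in (0,15,30,40):
  for a in (0,11):
    X=e+[a,0,d]; print(d,a,proj('wrist',X,P),'depth',-(E[:3,:3].T@(X-E[:3,3]))[2], proj('wrist',X+[0,15,0],P)[0]-proj('wrist',X-[0,15,0],P)[0])
"
```

```text
0 0 [283.90913066 249.88724923] depth 193.10558787004723 -54.77043050955103
0 11 [283.16659022 231.19190545] depth 189.65808563316344 -55.808930090979686
15 0 [284.10266047 262.25281914] depth 178.86216826677025 -59.07877454417513
15 11 [283.30485059 242.31979611] depth 175.41466602988646 -60.30971391247252
30 0 [284.32862664 276.71362626] depth 164.61874866349328 -64.10386221737286
30 11 [283.46707403 255.39227006] depth 161.17124642660949 -65.58439163502084
40 0 [284.50142617 287.78881724] depth 155.12313559464198 -67.94257150971865
40 11 [283.59172701 265.44900337] depth 151.6756333577582 -69.63279015183576
```

step_arm(
  deltas=[
    [[165,-0.3,1.5,0,0,0,0],[165,0,1.5,0,0,0,0],[165,0,1.5,0,0,0,0],[165,0,0,0,0,0,0],[165,0,0,0,0,0,0]],
  ],
)

```text
time: 9.9
eef_pos: [577.5, -371.9, 65.6]
ee_rot: [-1.192, 1.238, -1.236]
contact_force: [-0.1, 0.4, -0.1]
gripper_width: 0.352
```

```bash
python3 -c "
from h import *
s=bot.sense();print(s['eef_pos'],s['contact_force'])
P=imaging.camera_params('wrist');snap('wrist','pics/w9.png');snap('scene','pics/s9.png')
import pickle;pickle.dump(P,open('P9.pkl','wb'))
crop('pics/s9.png',320,190,420,265,'pics/s9c.png',1.8)
crop('pics/w9.png',180,170,380,320,'pics/w9c.png',1.5)
"
```

```text
[ 577.54698488 -371.93280366   65.61283569] [-0.12339855  0.41619591 -0.13919249]
```

View pics/w9c.png

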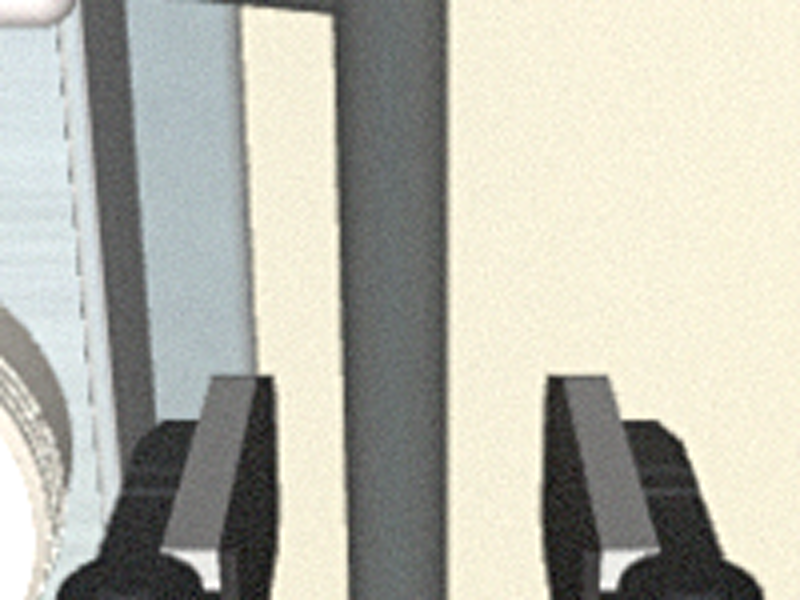

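View pics/s9c.png

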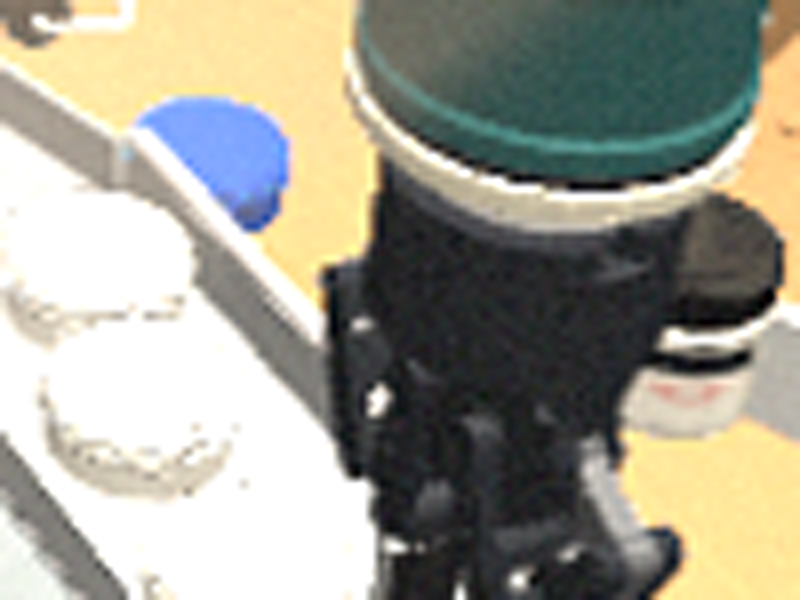

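step_arm(
  deltas=[
    [[165,0,1.2,0,0,0,0],[165,0,1.2,0,0,0,0],[165,0,0,0,0,0,0],[165,0,0,0,0,0,0]],
  ],
)

```text
time: 10.4
eef_pos: [577.6, -371.8, 41.6]
ee_rot: [-1.192, 1.237, -1.236]
contact_force: [-0.5, -0.7, 1.1]
gripper_width: 0.354
```

```bash
python3 -c "
from h import *
s=bot.sense();print(s['eef_pos'],s['contact_force'])
snap('wrist','pics/w10.png')
crop('pics/w10.png',180,170,380,320,'pics/w10c.png',1.5)
"
```

```text
[ 577.55952729 -371.78772466   41.64060706] [-0.4893815  -0.71797456  1.1486621 ]
```

View pics/w10c.png

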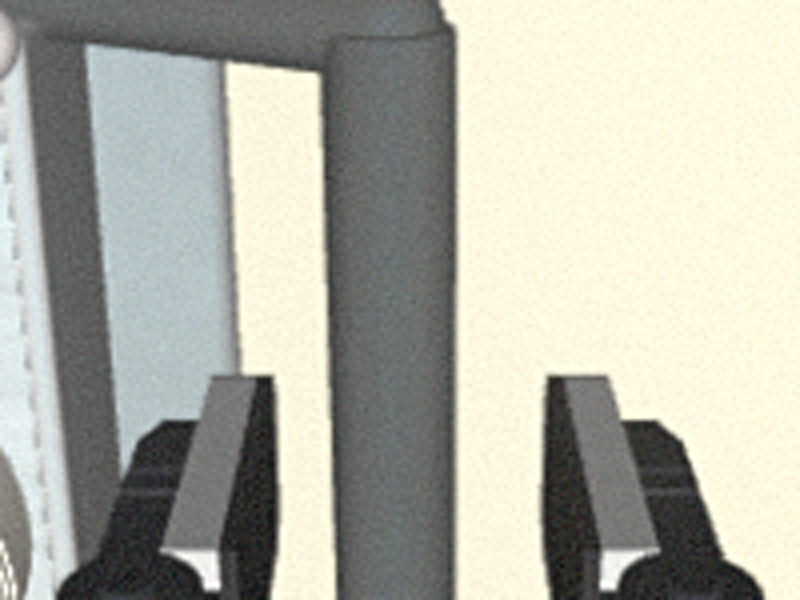

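step_arm(
  deltas=[
    [[200,-0.2,0,0,0,0,0],[255,0,0,0,0,0,0],[255,0,0,0,0,0,0],[255,0,0,0,0,0,0],[255,0,0,0,0,0,0]],
  ],
  squeeze=40,
)

```text
time: 10.95
eef_pos: [578.1, -370.3, 42.6]
ee_rot: [-1.191, 1.236, -1.238]
contact_force: [1.2, -4.8, 3.2]
gripper_width: 0.125
```

```bash
python3 -c "
from h import *
s=bot.sense();print(s['eef_pos'],s['contact_force'],s['gripper_width']*85,s['joint_positions'])
snap('wrist','pics/w11.png')
"
```

```text
[ 578.13797647 -370.32953764   42.58695169] [ 1.21603247 -4.80272863  3.16400329] 10.64627961047951 [ 0.178539    0.74691278  0.51879528  1.57038799 -0.43016733  0.93900038
 -0.76868076]
```

View pics/w11.png

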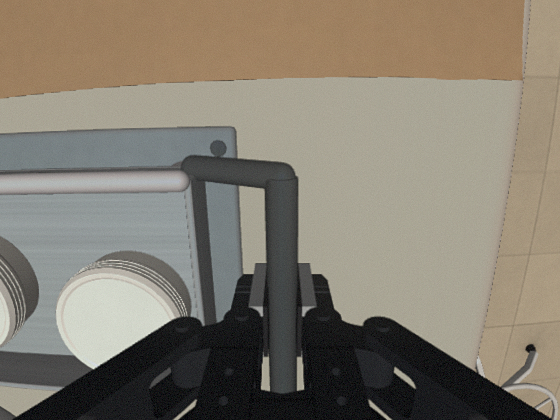

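step_arm(
  deltas=[
    [[255,0.1,-0.9,0,0,0,-2],[255,0.1,-0.9,0,0,0,-2],[255,0,-0.9,0,0,0,-2],[255,0,0,0,0,0,0]],
  ],
)

```text
time: 11.4
eef_pos: [578.0, -371.8, 70.5]
ee_rot: [-1.272, 1.184, -1.316]
contact_force: [1.7, -10.5, 0.9]
gripper_width: 0.123
```

```bash
python3 -c "
from h import *
s=bot.sense();print(s['eef_pos'],s['contact_force'],s['wrist_torque'],s['gripper_width']*85,s['joint_positions'])
snap('scene','pics/s12.png')
crop('pics/s12.png',220,130,440,295,'pics/s12c.png',1.4)
"
```

```text
[ 578.03466655 -371.80789122   70.46592725] [  1.7052354  -10.52489044   0.91024399] [-1.90414322 -0.31592459  0.10816198] 10.416890364387775 [ 0.07676035  0.70301704  0.59046806  1.61001678 -0.35421427  0.89371548
 -0.84838005]
```

View pics/s12c.png

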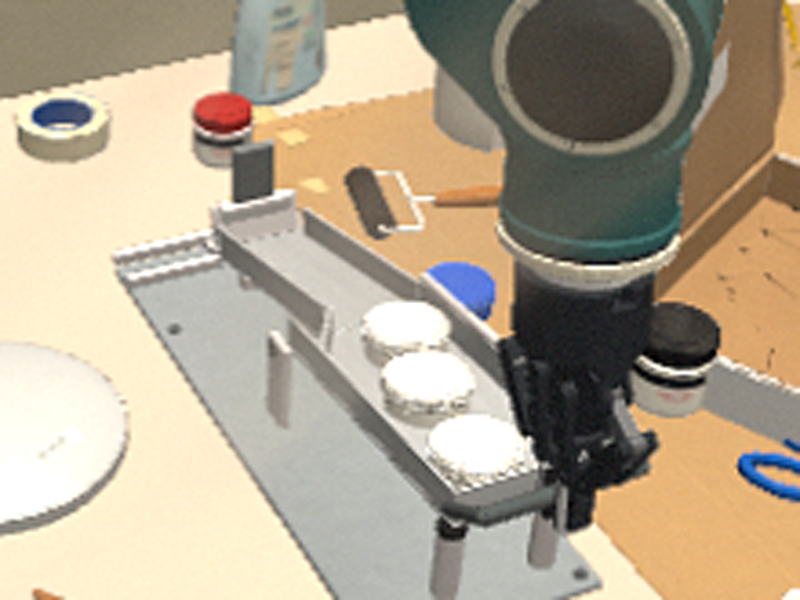

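step_arm(
  deltas=[
    [[255,0.1,-0.9,0,0,0,-2],[255,0.1,-0.9,0,0,0,-2],[255,0.1,-0.9,0,0,0,-2],[255,0,0,0,0,0,0],[255,0,0,0,0,0,0]],
  ],
)

```text
time: 11.95
eef_pos: [578.0, -370.5, 96.8]
ee_rot: [-1.348, 1.132, -1.39]
contact_force: [2.3, -7.2, 1.2]
gripper_width: 0.126
```

```bash
cat > look.py <<'E'
import sys
from h import *
k=sys.argv[1]
s=bot.sense();print(s['time'],s['eef_pos'],s['ee_rot'],s['contact_force'],s['wrist_torque'],s['gripper_width']*85,s['joint_positions'])
snap('scene',f'pics/s{k}.png')
crop(f'pics/s{k}.png',220,130,440,295,f'pics/s{k}c.png',1.2)
E
python3 look.py 13
```

```text
11.95 [ 577.97954185 -370.52795752   96.80644773] [-1.34785887  1.13210608 -1.38973285] [ 2.31802614 -7.24966925  1.179446  ] [-1.11799951 -0.40210399  0.17475405] 10.678322719349044 [-0.03144623  0.67063791  0.6665421   1.64496389 -0.27441141  0.85800234
 -0.93486354]
```

View pics/s13c.png

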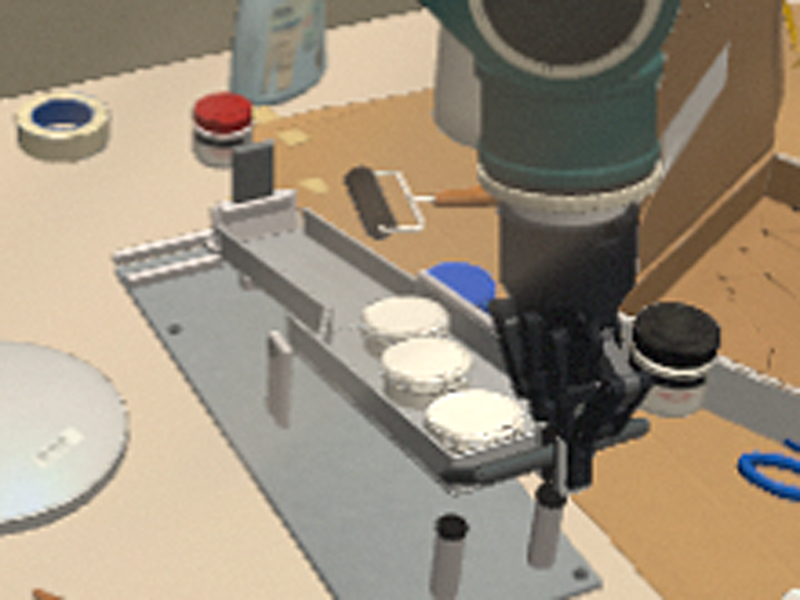

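step_arm(
  deltas=[
    [[255,0.1,-0.9,0,0,0,-2],[255,0.1,-0.9,0,0,0,-2],[255,0,0,0,0,0,0],[255,0,0,0,0,0,0],[255,0,0,0,0,0,0]],
  ],
)

```text
time: 12.5
eef_pos: [578.0, -368.2, 114.5]
ee_rot: [-1.399, 1.095, -1.439]
contact_force: [1.6, -5.3, -0.3]
gripper_width: 0.124
```

```bash
python3 look.py 14
```

```text
12.5 [ 578.03610364 -368.19775694  114.46568386] [-1.39878081  1.09488724 -1.43893137] [ 1.59855166 -5.34566731 -0.27911079] [-0.71152294 -0.30638857  0.16558258] 10.519905241575728 [-0.10983613  0.65455898  0.72167091  1.66689703 -0.21737673  0.8385408
 -0.99770442]
```

View pics/s14c.png

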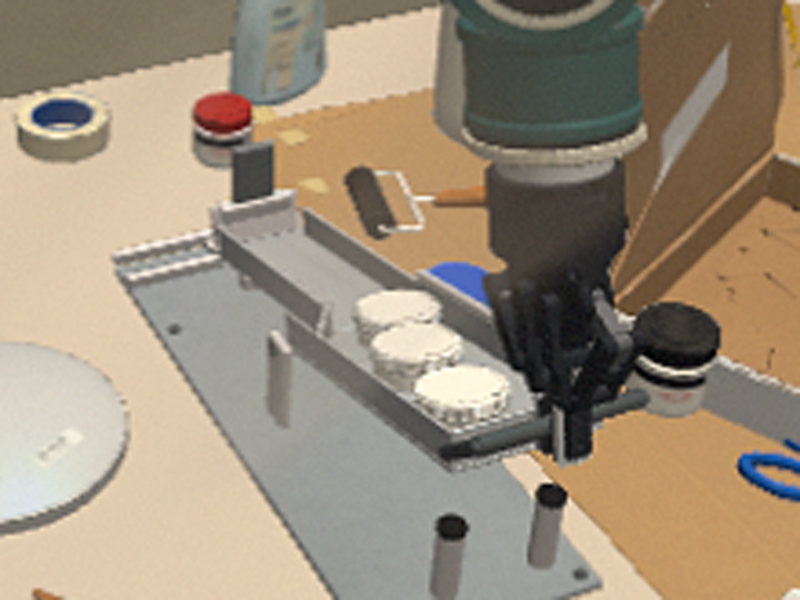

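step_arm(
  deltas=[
    [[255,0.1,-0.9,0,0,0,-2],[255,0,0,0,0,0,0],[255,0,0,0,0,0,0],[255,0,0,0,0,0,0],[255,0,0,0,0,0,0]],
  ],
)

```text
time: 13.05
eef_pos: [578.1, -366.6, 123.2]
ee_rot: [-1.424, 1.076, -1.463]
contact_force: [3.0, -5.3, 0.3]
gripper_width: 0.124
```

```bash
python3 look.py 15
```

```text
13.05 [ 578.06465526 -366.56456399  123.23826941] [-1.42411985  1.0756446  -1.46327339] [ 3.03817263 -5.33584156  0.31823247] [-0.50906559 -0.33686044  0.16864775] 10.51944787867559 [-0.15052607  0.64846854  0.75039572  1.67738762 -0.18838054  0.83038926
 -1.03001482]
```

View pics/s15c.png

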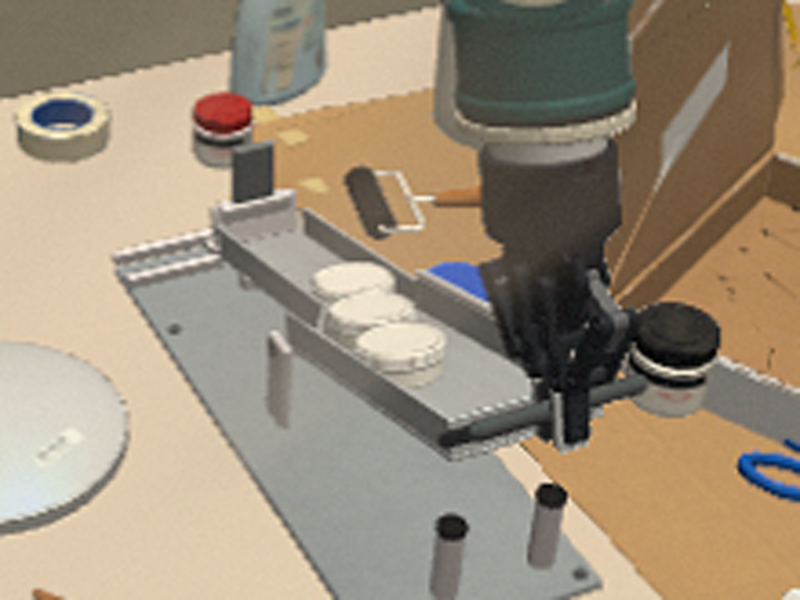

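Pots are sliding in a train; the first is in the channel mouth. Waiting half a second.

step_arm(
  deltas=[
    [[255,0,0,0,0,0,0],[255,0,0,0,0,0,0],[255,0,0,0,0,0,0],[255,0,0,0,0,0,0],[255,0,0,0,0,0,0]],
  ],
)

```text
time: 13.6
eef_pos: [578.1, -366.6, 123.2]
ee_rot: [-1.424, 1.076, -1.463]
contact_force: [1.9, -4.4, 0.8]
gripper_width: 0.127
```

```bash
python3 look.py 16
```

```text
13.6 [ 578.05826306 -366.56693076  123.23235427] [-1.42408698  1.07571981 -1.4632964 ] [ 1.94706361 -4.44453831  0.80602149] [-0.56445777 -0.34671799  0.18050437] 10.812197064125426 [-0.15047102  0.64846537  0.75033814  1.6773691  -0.18835001  0.83042156
 -1.03008911]
```

View pics/s16c.png

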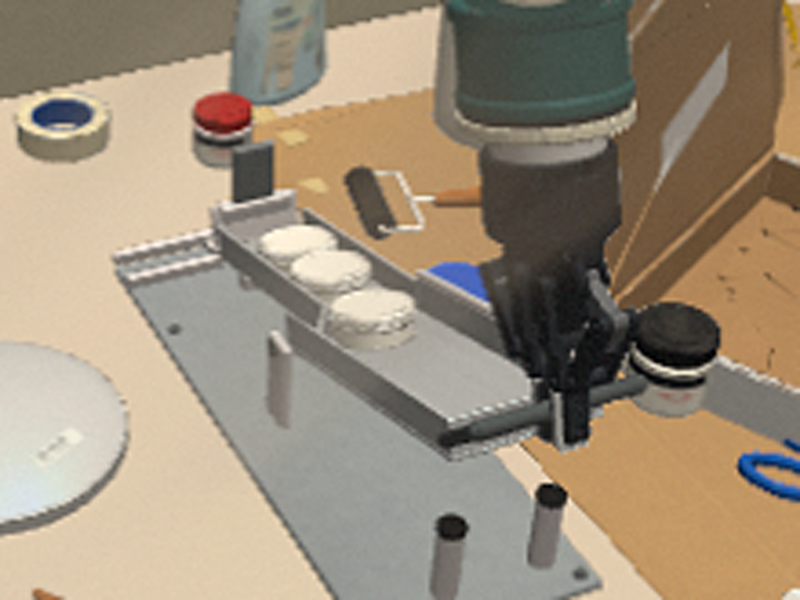

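step_arm(
  deltas=[
    [[255,0.1,-0.9,0,0,0,-2],[255,0,0,0,0,0,0],[255,0,0,0,0,0,0],[255,0,0,0,0,0,0],[255,0,0,0,0,0,0]],
  ],
)

```text
time: 14.15
eef_pos: [578.1, -364.6, 132.0]
ee_rot: [-1.449, 1.056, -1.488]
contact_force: [1.5, -3.8, 0.4]
gripper_width: 0.123
```

```bash
python3 look.py 17
```

```text
14.15 [ 578.1050562  -364.63263774  131.99891746] [-1.44944075  1.0559037  -1.48771165] [ 1.45533165 -3.80848171  0.44095041] [-0.35904025 -0.26353373  0.12816472] 10.452203671778577 [-0.19224143  0.64376827  0.77991884  1.68758344 -0.15908198  0.82323679
 -1.06304463]
```

View pics/s17c.png

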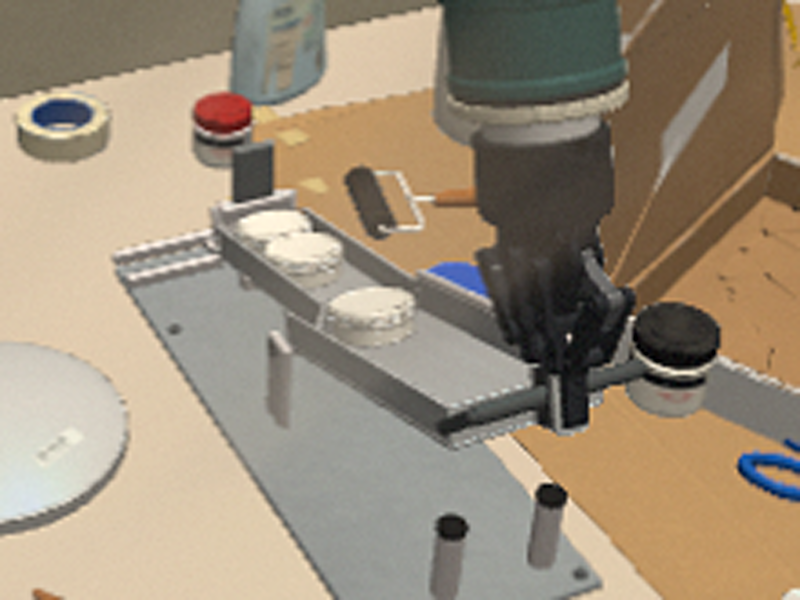

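step_arm(
  deltas=[
    [[255,0.1,-0.9,0,0,0,-2],[255,0.1,-0.9,0,0,0,-2],[255,0.1,-0.9,0,0,0,-2],[255,0,0,0,0,0,0],[255,0,0,0,0,0,0]],
  ],
)

```text
time: 14.7
eef_pos: [578.3, -356.9, 158.0]
ee_rot: [-1.525, 0.993, -1.56]
contact_force: [-0.7, -2.3, -0.5]
gripper_width: 0.12
```

```bash
python3 look.py 18
```

```text
14.7 [ 578.28525916 -356.90201674  158.03216691] [-1.52546492  0.993175   -1.56018577] [-0.68102009 -2.26789468 -0.50992063] [ 0.21017707 -0.03472111  0.06311502] 10.182001003169086 [-0.3219815   0.6388649   0.87224862  1.71627335 -0.07183882  0.80816875
 -1.16310741]
```

View pics/s18c.png

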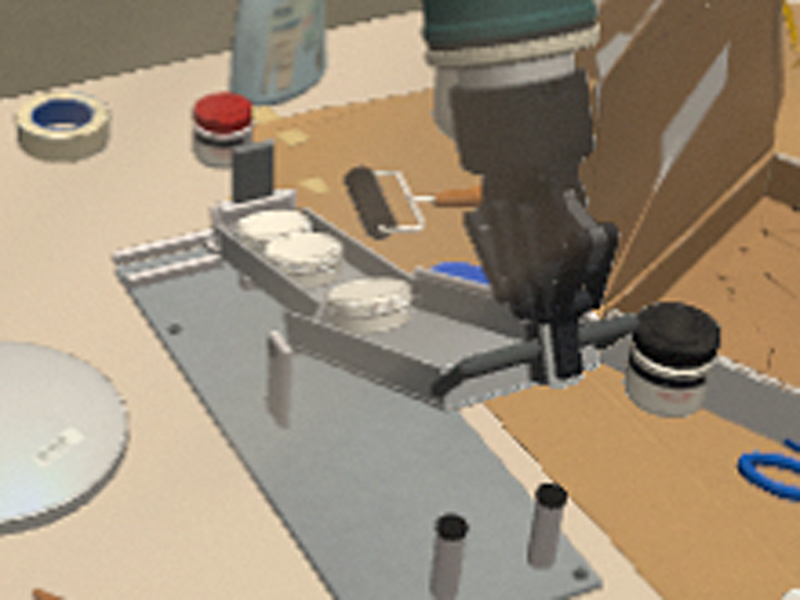

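step_arm(
  deltas=[
    [[255,0.1,-0.9,0,0,0,-2],[255,0.1,-0.9,0,0,0,-2],[255,0,0,0,0,0,0],[255,0,0,0,0,0,0],[255,0,0,0,0,0,0]],
  ],
)

```text
time: 15.25
eef_pos: [578.4, -350.5, 174.5]
ee_rot: [-1.574, 0.95, -1.608]
contact_force: [-1.5, 3.1, -2.1]
gripper_width: 0.122
```

```bash
python3 look.py 19
```

```text
15.25 [ 578.44719025 -350.52247182  174.49800687] [-1.57445395  0.95016671 -1.60792266] [-1.49200182  3.05642214 -2.05661878] [ 1.34073465  0.14790312 -0.02666558] 10.392457852137442 [-0.40773695  0.64414425  0.93351187  1.73311812 -0.01695147  0.80329706
 -1.22893309]
```

View pics/s19c.png

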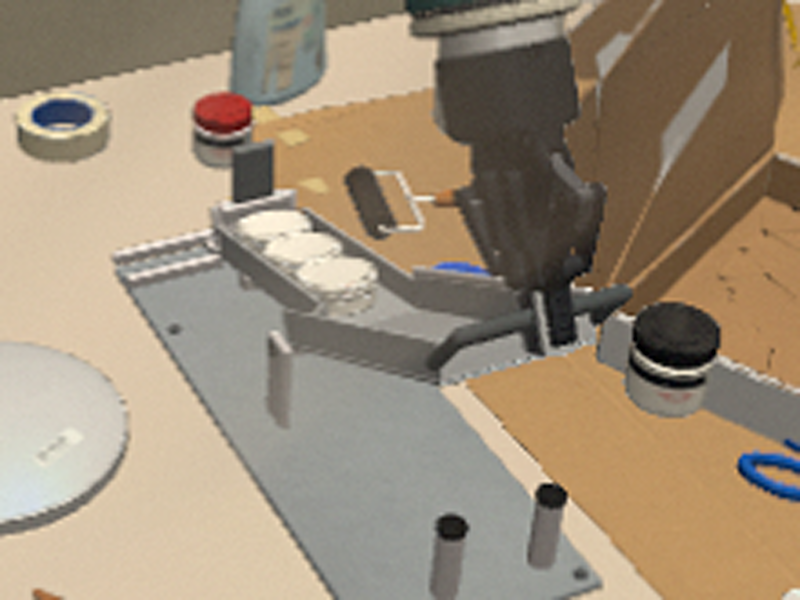

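step_arm(
  deltas=[
    [[255,0,0,0,0,0,0],[255,0,0,0,0,0,0],[255,0,0,0,0,0,0],[255,0,0,0,0,0,0],[255,0,0,0,0,0,0]],
  ],
)

```text
time: 15.8
eef_pos: [578.4, -350.5, 174.7]
ee_rot: [-1.575, 0.95, -1.608]
contact_force: [-2.0, 5.3, -5.9]
gripper_width: 0.122
```

```bash
python3 look.py 20; python3 -c "
from h import *
snap('top','pics/t20.png'); crop('pics/t20.png',215,140,375,260,'pics/t20c.png',1.4)
crop('pics/s20.png',260,170,340,230,'pics/s20d.png',1.0)"
```

```text
15.8 [ 578.42881679 -350.52502082  174.69739456] [-1.57493066  0.94974384 -1.60827813] [-2.00615595  5.30101686 -5.91587063] [ 1.94580405  0.33495652 -0.11645036] 10.38612847753863 [-0.40840977  0.64415246  0.9340903   1.73321627 -0.01646533  0.80331979
 -1.22931593]
```

View pics/s20d.png

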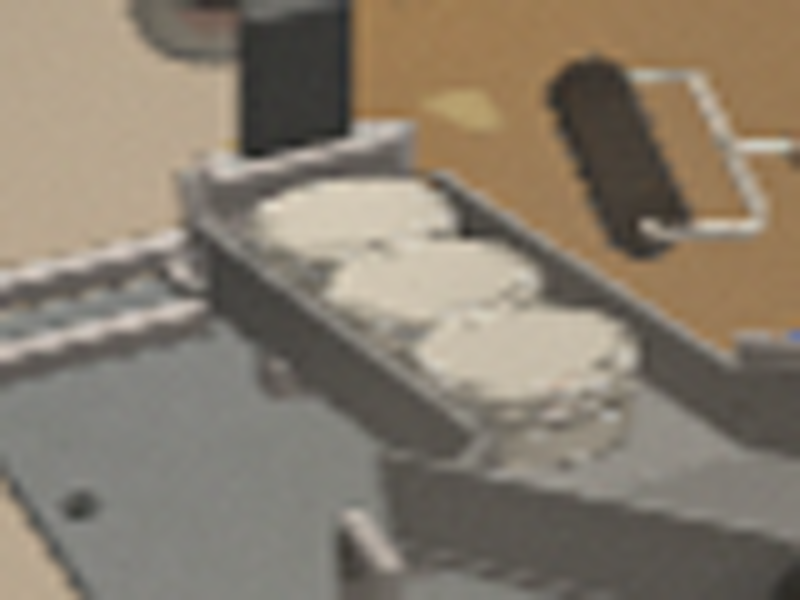

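View pics/t20c.png

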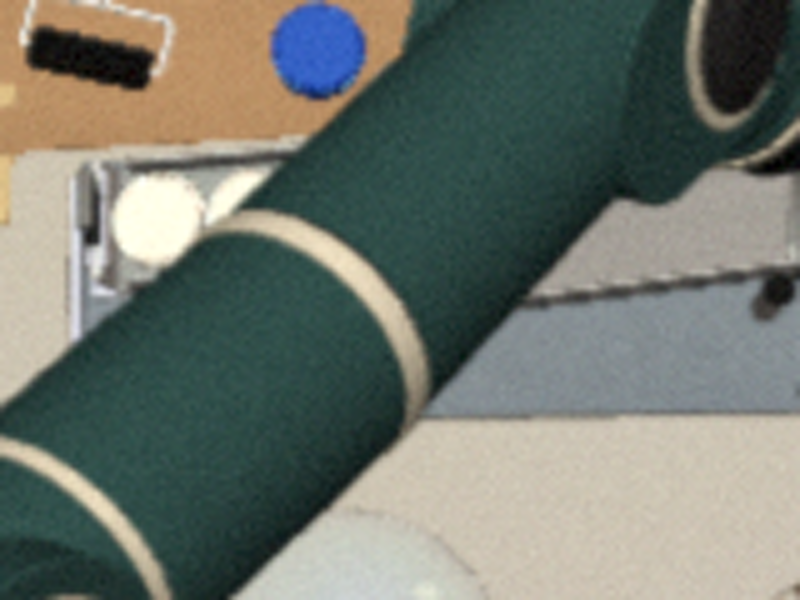

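```bash
cat > pots.py <<'E'
from h import *
O=np.array([600.5,-109.6]);ex=np.array([.038,.999]);ey=np.array([-.999,.038])
def feed(n,c):
    x=120
    for _ in range(15):
        X=onz(n,c,68-np.tan(np.radians(14))*x+23.5); d=X[:2]-O; x=d@ex
    return d@ex-6+0,d@ey   # centre lies ~3mm back along slope normal
if __name__=='__main__':
    for c in [(295.7,191.7),(303.8,198),(312.7,205.2)]: print(feed('scene',c))
    print(feed('top',(215+157/5,140+220/5)))
E
python3 pots.py
```

```text
(np.float64(151.21043609486736), np.float64(1.917056578551369))
(np.float64(96.18569948318245), np.float64(3.4730614488005735))
(np.float64(38.55572212070585), np.float64(5.889612543284731))
(np.float64(159.3645809071084), np.float64(5.265100030859245))
```

step_arm(
  deltas=[
    [[255,-0.1,0.9,0,0,0,2],[255,-0.1,0.9,0,0,0,2],[255,-0.2,0.9,0,0,0,2],[255,-0.1,0.9,0,0,0,2],[255,-0.1,0.9,0,0,0,2]],
  ],
)

```text
time: 16.4
eef_pos: [578.1, -364.8, 131.5]
ee_rot: [-1.448, 1.057, -1.486]
contact_force: [-0.8, 6.9, -4.6]
gripper_width: 0.124
```

step_arm(
  deltas=[
    [[255,-0.2,0.9,0,0,0,2],[255,-0.1,0.9,0,0,0,2],[255,-0.1,0.9,0,0,0,2],[255,-0.2,0.9,0,0,0,2],[255,0,0,0,0,0,0]],
  ],
)

```text
time: 16.9
eef_pos: [578.0, -370.9, 95.5]
ee_rot: [-1.346, 1.134, -1.389]
contact_force: [1.6, 1.6, -2.3]
gripper_width: 0.123
```

step_arm(
  deltas=[
    [[255,-0.1,0.9,0,0,0,2],[255,-0.1,0.9,0,0,0,2],[255,-0.2,0.9,0,0,0,2],[255,0,0,0,0,0,0]],
  ],
)

```text
time: 17.3
eef_pos: [578.0, -372.1, 68.4]
ee_rot: [-1.269, 1.187, -1.315]
contact_force: [1.7, -0.5, -1.8]
gripper_width: 0.119
```

```bash
python3 look.py 21
```

```text
17.3 [ 578.01702989 -372.1334155    68.44820591] [-1.26855424  1.18699482 -1.31461877] [ 1.7457684  -0.45965464 -1.77648604] [-0.02529894 -0.50186035  0.06913999] 10.101517606446324 [ 0.08433027  0.70453487  0.5823487   1.6086969  -0.35308817  0.89274321
 -0.84978974]
```

View pics/s21c.png

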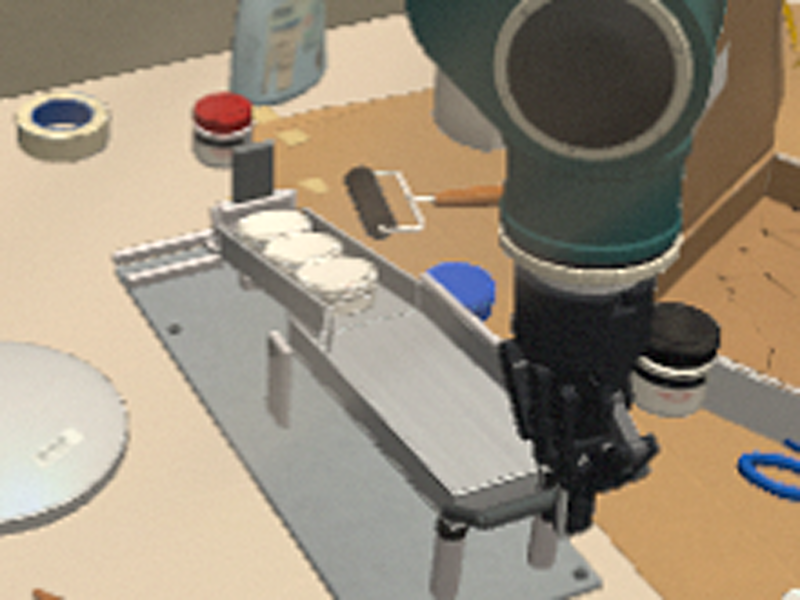

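step_arm(
  deltas=[
    [[255,0,0.5,0,0,0,1],[255,-0.1,0.4,0,0,0,1],[255,0,0.5,0,0,0,1],[255,-0.1,0.4,0,0,0,1],[255,0,0.4,0,0,0,1]],
  ],
)

```text
time: 17.85
eef_pos: [578.1, -370.8, 46.6]
ee_rot: [-1.204, 1.228, -1.249]
contact_force: [1.8, -2.6, -1.4]
gripper_width: 0.122
```

step_arm(
  deltas=[
    [[255,-0.1,0.4,0,0,0,1],[255,0,0,0,0,0,0],[255,0,0,0,0,0,0]],
  ],
)

```text
time: 18.15
eef_pos: [578.1, -370.3, 42.7]
ee_rot: [-1.191, 1.236, -1.238]
contact_force: [2.6, -6.9, -0.7]
gripper_width: 0.123
```

```bash
python3 look.py 22
```

```text
18.15 [ 578.13297618 -370.2874349    42.72944183] [-1.190978    1.23604773 -1.23783158] [ 2.56601207 -6.86746857 -0.67005032] [-1.35984057 -0.59820927  0.05894212] 10.4958973473856 [ 0.18200045  0.74535125  0.51340523  1.57024388 -0.42562132  0.93822669
 -0.7722648 ]
```

View pics/s22c.png

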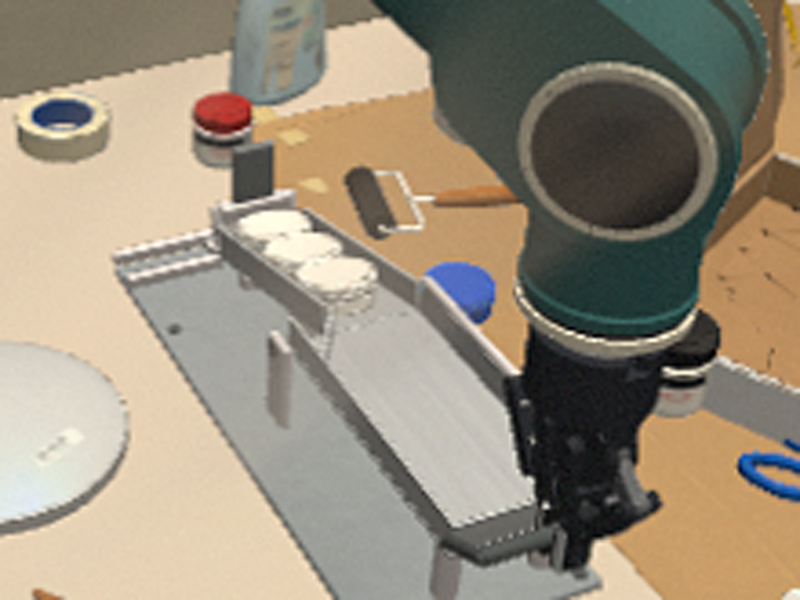

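step_arm(
  deltas=[
    [[200,0,0,0,0,0,0],[170,0.1,0,0,0,0,0],[168,0.1,0,0,0,0,0],[168,0,0,0,0,0,0],[168,0,0,0,0,0,0]],
  ],
)

```text
time: 18.7
eef_pos: [577.9, -371.3, 42.6]
ee_rot: [-1.191, 1.237, -1.236]
contact_force: [0.3, 0.1, -0.6]
gripper_width: 0.341
```

```bash
python3 -c "
from h import *
s=bot.sense();print(s['eef_pos'],s['contact_force'],s['gripper_width']*85)
snap('wrist','pics/w23.png');crop('pics/w23.png',180,170,380,320,'pics/w23c.png',1.5)"
```

```text
[ 577.85894777 -371.29475712   42.59963844] [ 0.34732764  0.06953775 -0.5559717 ] 28.94955968444746
```

View pics/w23c.png

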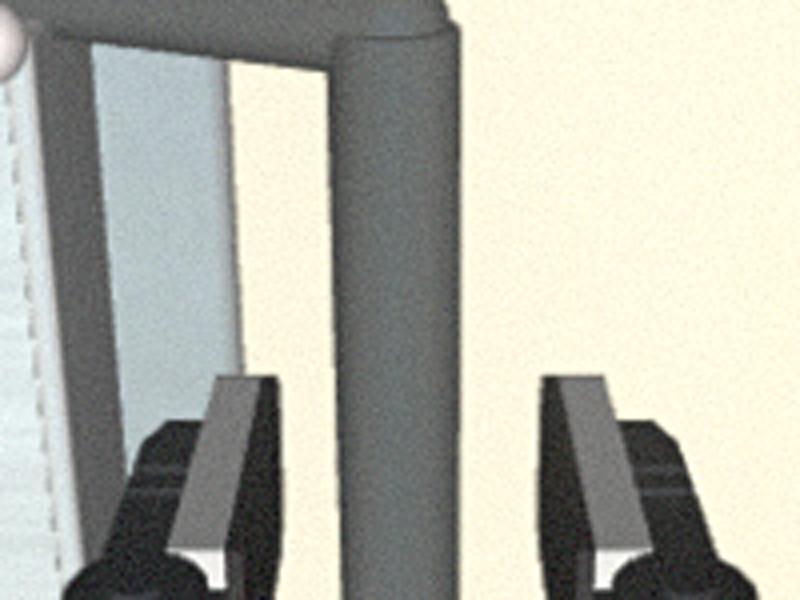

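Released and clear on both sides. Raise slowly, then move aside.

step_arm(
  deltas=[
    [[168,0,-1,0,0,0,0],[168,0,-1.5,0,0,0,0],[168,0,-2,0,0,0,0],[168,0,-2,0,0,0,0],[168,0,-3,0,0,0,0]],
  ],
)

```text
time: 19.25
eef_pos: [577.5, -371.2, 139.0]
ee_rot: [-1.192, 1.237, -1.236]
contact_force: [0.2, -0.0, 0.6]
gripper_width: 0.343
```

step_arm(
  deltas=[
    [[168,0,-4,0,0,0,0],[168,0,-4,0,0,0,0],[168,0,-3,0,0,0,0],[168,0,0,0,0,0,0]],
  ],
)

```text
time: 19.65
eef_pos: [579.0, -372.8, 253.9]
ee_rot: [-1.189, 1.23, -1.243]
contact_force: [0.2, 0.3, -0.3]
gripper_width: 0.34
```

```bash
python3 look.py 24; python3 -c "
from h import *
snap('top','pics/t24.png'); crop('pics/t24.png',215,140,415,260,'pics/t24c.png',1.4)"
```

```text
19.65 [ 578.98149047 -372.78435434  253.90165128] [-1.18893908  1.23012524 -1.24266406] [ 0.16161244  0.26309008 -0.25256838] [ 0.0173942  -0.06926693  0.00384761] 28.89716260495488 [ 0.13375365  0.5466804   0.60645124  1.39066686 -0.31440644  1.29291355
 -0.85305574]
```

View pics/t24c.png

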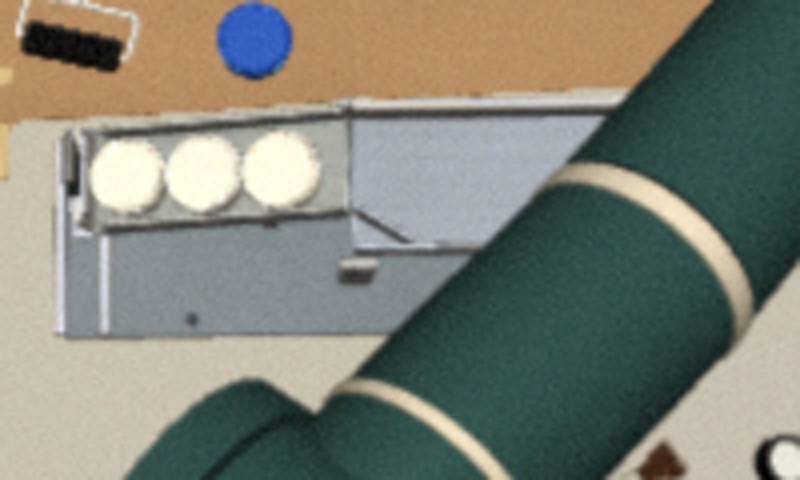

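View pics/s24c.png

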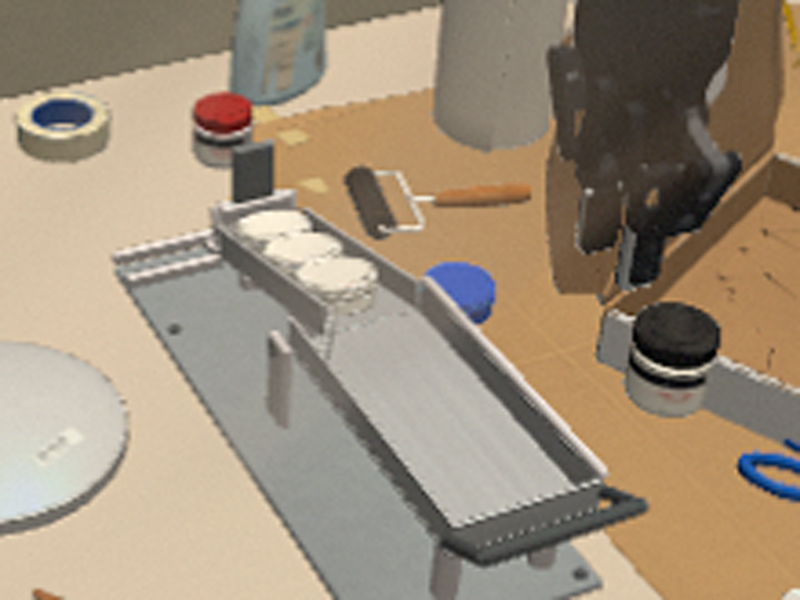

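```bash
python3 -c "
from pots import *
for c in [(126,174),(203,172),(281,170)]: print(np.round(feed('top',(215+c[0]/4,140+c[1]/4))+np.array([3,0]),1))
print('tab',onz('top',(215+70/4,140+163/4),100), [np.round(((onz('top',(215+70/4,140+163/4),100))[:2]-O)@v,1) for v in (ex,ey)])
# channel walls midline in the same view (walls top)
for a,b in [((110,136),(104,230)),((345,110),(345,210))]:
  print([np.round((onz('top',(215+p[0]/4,140+p[1]/4),z)[:2]-O)@ey,1) for p in (a,b) for z in ((45,) if p[0]<200 else (90,))])
"
```

```text
[162.1   3.7]
[104.    6.1]
[46.3  8.5]
tab [600.34164531  92.53281335 100.        ] [np.float64(201.9), np.float64(7.8)]
[np.float64(-27.1), np.float64(45.4)]
[np.float64(-33.9), np.float64(41.3)]
```

step_arm(
  deltas=[
    [[168,-4.3,0,-0.6,0,0,0],[168,-4.3,0,-0.6,0,0,0],[168,-4.3,0,-0.6,0,0,0],[168,-4.3,0,-0.6,0,0,0],[168,-4.3,0,-0.6,0,0,0]],
  ],
)

```text
time: 20.25
eef_pos: [555.0, -153.5, 247.1]
ee_rot: [-1.192, 1.237, -1.236]
contact_force: [1.7, -0.7, 0.1]
gripper_width: 0.338
```

step_arm(
  deltas=[
    [[168,-4.3,0,-0.6,0,0,0],[168,-4.3,0,-0.6,0,0,0],[168,-4.3,0,-0.6,0,0,0],[168,-4.3,0,-0.6,0,0,0],[168,-4.3,0,-0.6,0,0,0]],
  ],
)

```text
time: 20.75
eef_pos: [532.9, 62.2, 247.2]
ee_rot: [-1.192, 1.237, -1.236]
contact_force: [1.1, 0.5, 0.1]
gripper_width: 0.34
```

step_arm(
  deltas=[
    [[168,-3.5,0,-0.5,0,0,0],[168,0,0,0,0,0,0],[168,0,0,0,0,0,0]],
  ],
)

```text
time: 21.05
eef_pos: [529.8, 95.9, 247.1]
ee_rot: [-1.193, 1.236, -1.236]
contact_force: [-0.7, -0.8, -0.2]
gripper_width: 0.343
```

```bash
python3 -c "
from h import *
import pickle
s=bot.sense();print(s['time'],s['eef_pos'])
P=imaging.camera_params('wrist');snap('wrist','pics/w25.png');pickle.dump(P,open('P25.pkl','wb'))
crop('pics/w25.png',220,40,500,250,'pics/w25c.png',1.3)"
```

```text
21.05 [529.7575529   95.91789157 247.14813594]
```

View pics/w25c.png

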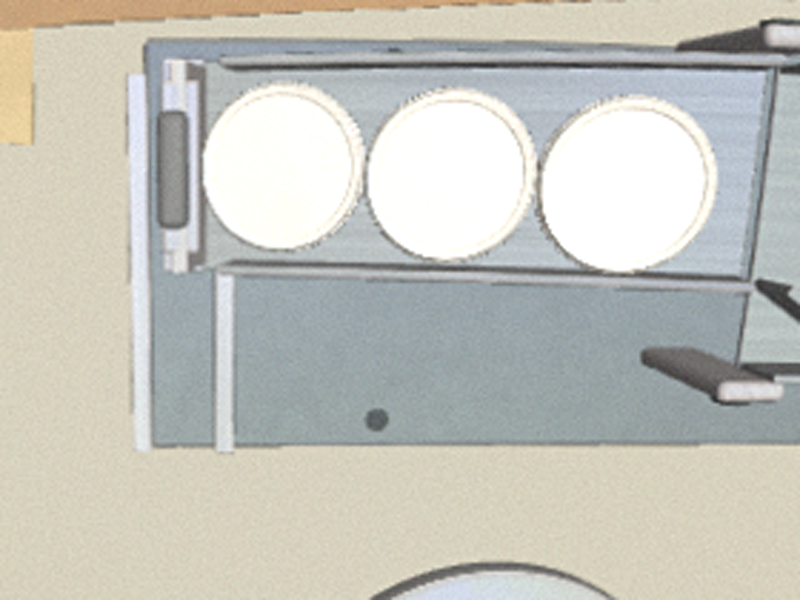

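```bash
python3 -c "
from h import *
import pickle;P=pickle.load(open('P25.pkl','rb'))
f=lambda x,y,z: onz('wrist',(220+x/2.857,40+y/2.857),z,P)
np.set_printoptions(precision=1,suppress=True)
print('tab',f(173,112,99),f(173,227,99),(f(173,112,99)+f(173,227,99))/2)
for z in (42,45,50): print('wall inner/outer',z,f(225,57,z),f(225,68,z),f(225,264,z),f(225,272,z))
for z in (45,52,58): print('gate',z,f(178,60,z),f(178,272,z),(f(178,60,z)+f(178,272,z))/2)
print('far wall', f(745,60,90),f(745,285,90))
print('plate edges x', f(150,40,4),f(150,445,4))
import sys; sys.path
"
```

```text
tab [623.7  94.9  99. ] [589.2  96.1  99. ] [606.4  95.5  99. ]
wall inner/outer 42 [643.9  75.9  42. ] [640.2  76.   42. ] [571.1  77.6  42. ] [568.1  77.7  42. ]
wall inner/outer 45 [643.7  76.   45. ] [640.   76.1  45. ] [571.4  77.8  45. ] [568.5  77.8  45. ]
wall inner/outer 50 [643.3  76.3  50. ] [639.6  76.4  50. ] [571.9  78.   50. ] [569.  78.  50.]
gate 45 [643.2  92.6  45. ] [569.1  95.2  45. ] [606.2  93.9  45. ]
gate 52 [642.7  92.6  52. ] [569.8  95.2  52. ] [606.2  93.9  52. ]
gate 58 [642.2  92.6  58. ] [570.5  95.2  58. ] [606.3  93.9  58. ]
far wall [637.1 -88.1  90. ] [565.1 -96.   90. ]
plate edges x [654.5 103.    4. ] [491.1 110.1   4. ]
```

```bash
python3 -c "
from station import bot
print(bot.hand_in(), bot.sense()['time'])"
```

```text
the job is handed in; nothing more can be done
the job is handed in; nothing more can be done
```

I pushed the gate shut and lifted the tray by its bar to about 0.5 rad. Once all three pots were in the channel I lowered the tray gently, let go, and handed in at about 21 s. The hand-in gives no verdict, so the result rests on my own checks.

**Gate:** it ran onto its end stop at about 50 N. In the last wrist-camera view the tab and gate plate sit within about 1 mm of the channel's centre line.

**Pots:** they are in single file at about 162, 104 and 46 mm past the hinge, matching the 163, 105 and 47.5 mm expected for pots close up against the gate. The last one has only about 6 mm to spare over the 40 mm limit. They looked unchanged between frames while the tray came down.

**Tray and bystanders:** the tray looked flat in the scene picture, and the arm was back at its pre-lift pose when I let go. The jar and tape looked undisturbed in the scene view, but I did not measure any of the four bystanders at the end.

**What disagreed:**
- **Fingertips:** the cameras showed them 30–40 mm above the reported tool point, so I placed them by picture and force instead.
- **Overhead camera:** it showed the gate tab about 7 mm nearer the robot than the wrist camera did. It also put the pots 4–8 mm off the centre line in my estimated feeder frame. The channel walls were shifted by a similar amount in that view, so I took this as calibration error. A 60 mm pot can only be 5 mm off in the 70 mm channel.

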